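# Fetch the wafer pack from under the loaded counter riser

### The job

A customer wants the yellow wafer pack that is kept under the little mint-green slatted riser. Unload the red and the green cocoa tin onto the grey stone slab, then lift the riser off onto the slab beside them, and lay the pack flat in the open gift box. Then rebuild the display as it was: the riser back square in the middle of the slate board and each tin upright on top of it, on the side where it stood before, without disturbing the two ribbon spools and the price card.

Things in the scene. Friction and masses are not known exactly. Their poses are not given: they have to be found in the camera images.
- red_tin_mid (a point): Red round cocoa tin; cream lid with a red seal; 64 mm tall, body 62 mm and lid (top 12 mm) 64 mm across, 0.12 kg; this point is its centre, 32 mm above its foot. z is its axis, up. At the start it stands in one of the two bays on top of the riser.
- green_tin_mid (a point): Green round cocoa tin; cream lid with a green seal; same size as the red one; this point is its centre, 32 mm above its foot. z is its axis, up. At the start it stands in the other bay of the riser.
- riser_mid (a point): Loose mint-green wooden riser (low bridge), 64 mm deep (x), 214 mm long (y), 0.3 kg, slatted top 56 mm above its feet. Point: its middle, half-way through the 11 mm thick slats, 50.5 mm above the feet; grip the outer slat edges here, 64 mm apart in x. Panel legs at y = +-88 mm, open between. On top 8 mm high strips (12 mm wide at y = 0, 10 mm at y = +-102) bound two 91 mm bays centred at y = +-51.5 mm, one per tin.
- pack_mid (a point): Flat yellow pack of filled wafers, their picture on its top, 46 mm (its x) by 96 mm (its y) by 22 mm high, 0.06 kg; lies on the slate board between the legs of the riser, its length across the riser so that both ends stick out front and back. This point is its centre, 11 mm above its underside.
- slate: Fixed dark slate board, 130 mm (x) by 236 mm (y), its top 8 mm above the table; the riser stands in its middle, lengths parallel (riser centre above board centre). Origin at the middle of its underside, on the table.
- slab_top (a point): Fixed plain grey stone slab, 240 mm (x) by 190 mm (y), empty at the start, to the left or right of the slate board; the side area for the tins and the riser. This point is the centre of its top, 14 mm above the table.
- gift_box_floor (a point): Fixed open cream gift box standing in its brown lid, on the other side of the slate board. Inside 152 mm (x) by 116 mm (y); walls 3 mm, rising 29 mm above the inner floor. This point is the centre of the inner floor, 8 mm above the table.
- red_spool_mid (a point): Bystander: small spool of red ribbon, 53 mm across, 22 mm high; this point is its centre. Not to be moved.
- gold_spool_mid (a point): Bystander: small spool of gold-yellow ribbon, 53 mm across, 22 mm high; this point is its centre. Not to be moved.
- price_card_mid (a point): Bystander: white price card in a small foot, 19 x 68 mm, 49 mm high; this point is its centre. Not to be moved.
Mind the look-alikes: they are no part of the job. Leave any turquoise look-alike of the part that bears green_tin_mid alone.

How it is judged:
On the way, in this order (a step that is already met when the one before it is completed fails the run):
1. both tins stand upright on the grey stone slab, let go, while the riser is still in place over the pack (x of red_tin_mid in the frame of slab_top between -0.115 and 0.115 m and y of red_tin_mid in the frame of slab_top between -0.09 and 0.09 m and z of red_tin_mid in the frame of slab_top between 0.024 and 0.04 m and angle between each of red_tin_mid, green_tin_mid's own z axis and vertical below 0.1 rad and contact force between the fingers and red_tin below 0.2 N and x of green_tin_mid in the frame of slab_top between -0.115 and 0.115 m and y of green_tin_mid in the frame of slab_top between -0.09 and 0.09 m and z of green_tin_mid in the frame of slab_top between 0.024 and 0.04 m and contact force between the fingers and green_tin below 0.2 N and x of riser_mid in the frame of slate between -0.015 and 0.015 m and y of riser_mid in the frame of slate between -0.015 and 0.015 m and z of riser_mid in the frame of slate between 0.0525 and 0.0645 m and angle between the x axis of riser_mid and the x axis of slate, either way round below 0.14 rad and angle between riser_mid's own z axis and vertical below 0.08 rad and contact force between the fingers and riser below 0.2 N and distance of pack_mid from where it was at the start of the episode below 0.03 m), for 0.2 s.
2. the riser stands on the slab with the tins, let go; the pack still lies in place (x of riser_mid in the frame of slab_top between -0.06 and 0.06 m and y of riser_mid in the frame of slab_top between -0.08 and 0.08 m and z of riser_mid in the frame of slab_top between 0.0425 and 0.0585 m and angle between riser_mid's own z axis and vertical below 0.08 rad and contact force between the fingers and riser below 0.2 N and x of red_tin_mid in the frame of slab_top between -0.115 and 0.115 m and y of red_tin_mid in the frame of slab_top between -0.09 and 0.09 m and z of red_tin_mid in the frame of slab_top between 0.024 and 0.04 m and angle between each of red_tin_mid, green_tin_mid's own z axis and vertical below 0.1 rad and contact force between the fingers and red_tin below 0.2 N and x of green_tin_mid in the frame of slab_top between -0.115 and 0.115 m and y of green_tin_mid in the frame of slab_top between -0.09 and 0.09 m and z of green_tin_mid in the frame of slab_top between 0.024 and 0.04 m and contact force between the fingers and green_tin below 0.2 N and distance of pack_mid from where it was at the start of the episode below 0.03 m), for 0.2 s.
3. the pack lies flat in the gift box, let go; tins and riser still on the slab (x of pack_mid in the frame of gift_box_floor between -0.055 and 0.055 m and y of pack_mid in the frame of gift_box_floor between -0.037 and 0.037 m and z of pack_mid in the frame of gift_box_floor between 0.004 and 0.018 m and angle between pack_mid's own z axis and vertical below 0.12 rad and contact force between the fingers and pack below 0.2 N and x of riser_mid in the frame of slab_top between -0.06 and 0.06 m and y of riser_mid in the frame of slab_top between -0.08 and 0.08 m and z of riser_mid in the frame of slab_top between 0.0425 and 0.0585 m and angle between riser_mid's own z axis and vertical below 0.08 rad and contact force between the fingers and riser below 0.2 N and x of red_tin_mid in the frame of slab_top between -0.115 and 0.115 m and y of red_tin_mid in the frame of slab_top between -0.09 and 0.09 m and z of red_tin_mid in the frame of slab_top between 0.024 and 0.04 m and angle between each of red_tin_mid, green_tin_mid's own z axis and vertical below 0.1 rad and contact force between the fingers and red_tin below 0.2 N and x of green_tin_mid in the frame of slab_top between -0.115 and 0.115 m and y of green_tin_mid in the frame of slab_top between -0.09 and 0.09 m and z of green_tin_mid in the frame of slab_top between 0.024 and 0.04 m and contact force between the fingers and green_tin below 0.2 N), for 0.2 s.
4. the riser stands in the middle of the slate board again, let go; the tins still on the slab (x of riser_mid in the frame of slate between -0.015 and 0.015 m and y of riser_mid in the frame of slate between -0.015 and 0.015 m and z of riser_mid in the frame of slate between 0.0525 and 0.0645 m and angle between the x axis of riser_mid and the x axis of slate, either way round below 0.14 rad and angle between riser_mid's own z axis and vertical below 0.08 rad and contact force between the fingers and riser below 0.2 N and x of red_tin_mid in the frame of slab_top between -0.115 and 0.115 m and y of red_tin_mid in the frame of slab_top between -0.09 and 0.09 m and z of red_tin_mid in the frame of slab_top between 0.024 and 0.04 m and angle between each of red_tin_mid, green_tin_mid's own z axis and vertical below 0.1 rad and contact force between the fingers and red_tin below 0.2 N and x of green_tin_mid in the frame of slab_top between -0.115 and 0.115 m and y of green_tin_mid in the frame of slab_top between -0.09 and 0.09 m and z of green_tin_mid in the frame of slab_top between 0.024 and 0.04 m and contact force between the fingers and green_tin below 0.2 N and x of pack_mid in the frame of gift_box_floor between -0.055 and 0.055 m and y of pack_mid in the frame of gift_box_floor between -0.037 and 0.037 m and z of pack_mid in the frame of gift_box_floor between 0.004 and 0.018 m and angle between pack_mid's own z axis and vertical below 0.12 rad and contact force between the fingers and pack below 0.2 N), for 0.2 s.
At the end, for the whole second after the job is handed in: The pack lies flat inside the gift box; the riser stands within 15 mm (each way) of the middle of the slate board and square to it within 8 degrees; each tin stands upright on the riser in the bay where it was, within 30 mm of where it stood; all let go and at rest (x of pack_mid in the frame of gift_box_floor between -0.055 and 0.055 m and y of pack_mid in the frame of gift_box_floor between -0.037 and 0.037 m and z of pack_mid in the frame of gift_box_floor between 0.004 and 0.018 m and angle between pack_mid's own z axis and vertical below 0.12 rad and contact force between the fingers and pack below 0.2 N and x of riser_mid in the frame of slate between -0.015 and 0.015 m and y of riser_mid in the frame of slate between -0.015 and 0.015 m and z of riser_mid in the frame of slate between 0.0525 and 0.0645 m and angle between the x axis of riser_mid and the x axis of slate, either way round below 0.14 rad and angle between riser_mid's own z axis and vertical below 0.08 rad and contact force between the fingers and riser below 0.2 N and z of red_tin_mid in the frame of riser_mid between 0.0315 and 0.0435 m and horizontal distance between each of red_tin_mid, green_tin_mid and riser_mid below 0.08 m and distance of each of red_tin_mid, green_tin_mid from where it was at the start of the episode below 0.03 m and angle between each of red_tin_mid, green_tin_mid's own z axis and vertical below 0.1 rad and contact force between the fingers and red_tin below 0.2 N and z of green_tin_mid in the frame of riser_mid between 0.0315 and 0.0435 m and contact force between the fingers and green_tin below 0.2 N and linear speed of each of red_tin, green_tin, riser, pack below 0.02 m/s); the robot touches nothing.
It fails at once if the red spool is disturbed (shifted more than 20 mm) (distance of red_spool_mid from where it was at the start of the episode above 0.02 m).
It fails at once if the gold spool is disturbed (shifted more than 20 mm) (distance of gold_spool_mid from where it was at the start of the episode above 0.02 m).
It fails at once if the price card is disturbed (shifted more than 20 mm) (distance of price_card_mid from where it was at the start of the episode above 0.02 m).
It also fails if it takes over 144 s, if anything falls off the work surface, if the arm or the gripper's body presses on something with over 40 N, if the wrist force passes 120 N, or if a joint passes its speed limit or range.

### The arm

A 7-joint arm with a two-finger parallel gripper is mounted at the origin on a cart in front of the work surface, level with it; the furniture and walls round the work are solid. World frame = base frame: x ahead of the robot, y to its left, z up, the work surface at z = 0. Lengths are in m, angles in rad, forces in N, time in s.
With the tool pointing down it reaches from about 0.4 to 0.875 m from the base axis. Payload 19.3 kg.
Tool frame: the origin (TCP) lies where the fingers leave the gripper's body, on its centre line; the fingertips stand bot.tip_reach ahead of it and the grasp point (between the pads) lies 54 mm ahead of it (bot.tip_reach is the distance from the TCP to the fingertips, in m); z points along the fingers, y is the line along which they close (so a half turn about z gives the same grasp; the last joint's range is limited). The gripper opens to 85 mm and grips with 20 to 120 N. Pads are 22 mm wide; open, the fingers measure 114 mm over their backs; the gripper's body (76 mm by 85 mm) begins 54 mm behind the grasp point. The pads swing forward as they close: fully open they stand 13 mm farther back than shut.
Start: joints at [-0.07, 0.521, -0.036, 1.599, 0.021, 1.021, -0.113], TCP at [0.625, -0, 0.304] pointing down, gripper open.
Joint ranges: [-2.91, 2.91], [-0.3, 2.13], [-1.5, 1.42], [0.17, 2.43], [-1.26, 4.41], [0.16, 1.93], [-2.52, 2.52]. Speed limits (rad/s): [1.89, 1.89, 2.39, 2.39, 3.01, 3.01, 3.01].

### API

Orientations are given as [roll, pitch, yaw] about the fixed x, y, z axes, in that order (R = Rz(yaw) Ry(pitch) Rx(roll)).
In Python, from workcell import bot gives the robot as it stands. The module is installed in compiled form; this text tells all that it offers.
- The arm moves only by the shell command python3 -m jog 'ROWS' [FORCE]. ROWS is JSON, a list that holds one entry, the list of rows, each a list of 7 numbers: the shift along the tool's x, y, z in mm, then the turn, a rotation vector about the tool's x, y, z in rad, then the opening, from 0 (shut) to 1 (fully open). In form: [[[tx, ty, tz, wx, wy, wz, fingers], ...]]. A call has 1 to 5 rows; each row shifts and turns the commanded pose from where the row before left it, along the tool's axes as they then stand; what a row does not reach is not made up. A row lasts 1/10 s, in which the tool goes at most 50 mm and 8.59 degrees, less where a joint would pass 70% of its speed; a pose out of reach is approached as far as the arm can. A call is refused whole if a number of a shift passes 50 or a number of a turn 0.15, either way. A call with a gripper value outside its range is refused whole. The fingers move at their own pace and stop on an object; FORCE is the grip in N (left out, the last holds). Time passes only in rows, so rows that do not move let the fingers close. It gives the time, the measured TCP pose, the force, the opening and the grip force at its end, in the units of the state.
- bot.observe(): the state, without advancing time (a new reading comes with each control period).
- bot.grab_frame(name): name is "side" or "top" or "wrist"; returns a dict with "img" (420x560x3 uint8, red, green, blue), "intrinsics" (3x3 intrinsics, pixels), "R" (3x3) and "t" (3): a world point X has camera coordinates R X + t; the wrist camera has in their place "tool_from_camera" (4x4, takes a point from camera to tool coordinates, whose origin is the TCP and whose axes are the flange's). Camera axes: x right, y down, z forward; pixel columns grow to the right and rows downward; lengths in m; the calibration is good to about 2 mm. A picture is of the moment at which its call begins: read the wrist's pose just before it. There is no depth.
- bot.job_done(): hands the job in; it is judged then, once.
Trained networks look in a picture, given as the dict that the camera call returned (one of the last four; its "shot" number tells which), for a name from the list of things; names that differ only in an ending like _2 or _b are one class to them, and where a whole thing is asked for, a point or a joint stands for the part that bears it (a point fixed in the world has none). Each returns a list of dicts, best first, with "conf" (0 to 1); they miss things now and then, are a little off and sometimes report something else, mostly with a low value. They report only what shows in the picture. A call takes as long as a camera call. They do not tell look-alikes from the thing itself.
- bot.trace(query, picture): "region" (420x560 bool, what is visible of it).
- bot.spot_point(query, picture): "xyz" ([x, y, z] in m, in world coordinates, good to about 4 mm: a listed point, or the origin of a listed thing).
The state is a dict: "clock": time; "qpos": joint angles; "qd": joint speeds; "joint_efforts": joint torques, N m; "position": TCP position; "tool_rot": TCP orientation; "force": force on the tool from outside, world axes, zero at the start; "moment": the same for the moment, N m; "grip_width": finger opening in m; "finger_force": force on a finger pad.
Only numpy, scipy, OpenCV 4.12 (cv2) and the standard library are available. Lean on these libraries where they do the work, as an engineer would, in place of code of your own. Each camera call takes 0.05 s, during which the arm holds its last target. There are 200 camera calls.

## Working session

There is one attempt and no reset: what is moved stays moved. The work goes in short steps, Python scripts to look and compute and a shell command to move; the robot and the scene stay as the last step left them, time stands still between calls to the robot, and variables do not carry over. Pictures are saved under pics/ and viewed, at most 14 in all, crops included, and the job is handed in when it is done.

```bash
mkdir -p pics
cat > h.py <<'E'
import numpy as np, cv2
from workcell import bot
from scipy.spatial.transform import Rotation as Ro
def save(f,n): cv2.imwrite(f'pics/{n}.png',f['img'][:,:,::-1])
def pix2plane(f,u,v,z):
    K,R,t=map(np.array,(f['intrinsics'],f['R'],f['t']))
    d=R.T@np.linalg.solve(K,[u,v,1.]); c=-R.T@t
    return c+d*(z-c[2])/d[2]
def proj(f,X):
    K,R,t=map(np.array,(f['intrinsics'],f['R'],f['t']))
    p=K@(R@np.array(X)+t); return p[:2]/p[2]
def pose():
    s=bot.observe(); print('clk',round(s['clock'],2),'pos',np.round(s['position'],4),'rot',np.round(s['tool_rot'],3),'w',round(float(s['grip_width']),4),'ff',s['finger_force'],'F',np.round(s['force'],1)); return s
E
python3 - <<'E'
from h import *
pose(); print(bot.tip_reach)
for c in('top','side'):
    f=bot.grab_frame(c); save(f,c+'0')
    for q in ['red_tin_mid','green_tin_mid','riser_mid','pack_mid','slate','slab_top','gift_box_floor','red_spool_mid','gold_spool_mid','price_card_mid']:
        print(c,q,[(np.round(d['xyz'],3).tolist(),round(d['conf'],2)) for d in bot.spot_point(q,f)][:3])
E
```

```text
clk 0.0 pos [ 0.6247 -0.      0.3033] rot [-3.14   0.     1.571] w 0.0854 ff 0.0 F [ 0.3 -0.1 -0.1]
0.0726
top red_tin_mid []
top green_tin_mid [([0.308, 0.318, 0.033], 0.87), ([0.505, -0.496, 0.035], 0.55)]
top riser_mid []
top pack_mid []
top slate [([0.712, -0.114, 0.01], 0.34)]
top slab_top [([0.495, -0.329, 0.011], 0.89)]
top gift_box_floor [([0.48, 0.287, 0.01], 0.89)]
top red_spool_mid [([0.701, 0.153, 0.013], 0.52)]
top gold_spool_mid [([0.71, -0.11, 0.012], 0.71)]
top price_card_mid []
side red_tin_mid [([0.575, 0.063, 0.094], 0.97)]
side green_tin_mid [([0.586, -0.041, 0.097], 0.93), ([0.306, 0.317, 0.032], 0.8), ([0.506, -0.499, 0.033], 0.65)]
side riser_mid [([0.579, 0.01, 0.056], 0.87)]
side pack_mid [([0.579, -0.001, 0.023], 0.51)]
side slate [([0.584, -0.041, 0.095], 0.74), ([0.575, 0.009, -0.001], 0.58)]
side slab_top [([0.493, -0.327, 0.008], 0.82)]
side gift_box_floor [([0.48, 0.287, 0.008], 0.85), ([0.709, -0.113, 0.01], 0.22)]
side red_spool_mid [([0.703, 0.151, 0.009], 0.87)]
side gold_spool_mid [([0.708, -0.113, 0.01], 0.56)]
side price_card_mid [([0.442, 0.107, 0.026], 0.77)]
```

View pics/top0.png

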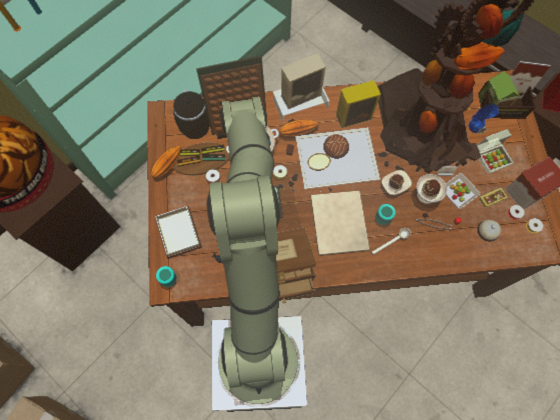

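View pics/side0.png

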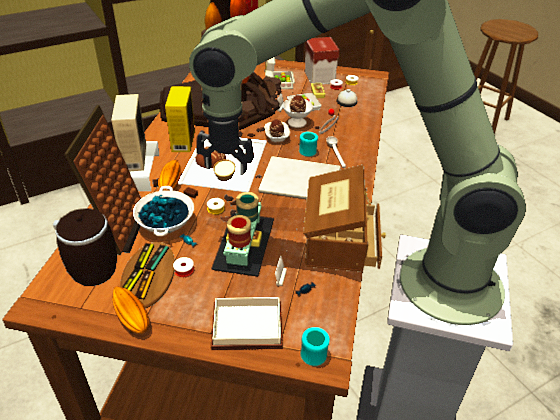

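The side view shows the riser with the red tin nearest the camera at about (238,230) and the green one behind it at (246,205). Turquoise decoys are at (308,143) and (315,345), the gift box at (247,320) and the slab at (300,178). Next I'll look from the wrist.

```bash
cat >> h.py <<'E'
def wrist():
    s=bot.observe(); f=bot.grab_frame('wrist')
    T=np.eye(4); T[:3,:3]=Ro.from_euler('xyz',s['tool_rot']).as_matrix(); T[:3,3]=s['position']
    W=np.linalg.inv(T@np.array(f['tool_from_camera'])); f['R']=W[:3,:3]; f['t']=W[:3,3]; return f
def spots(f,qs):
    for q in qs: print(q,[(np.round(d['xyz'],3).tolist(),round(d['conf'],2)) for d in bot.spot_point(q,f)][:3])
E
python3 - <<'E'
from h import *
f=wrist(); save(f,'w0'); print(np.round(f['R'],2),np.round(-f['R'].T@f['t'],3))
spots(f,['red_tin_mid','green_tin_mid','riser_mid','pack_mid','slate'])
for q in ['slab_top','gift_box_floor']:
    pass
g=bot.grab_frame('top'); s=g['img']
for u,v in [(312,194),(361,191),(368,247),(318,252)]: print(np.round(pix2plane(g,u,v,.014),3))
E
```

```text
[[ 1.    0.   -0.  ]
 [ 0.   -0.94  0.33]
 [-0.   -0.33 -0.94]] [0.626 0.085 0.373]
red_tin_mid [([0.571, 0.062, 0.098], 0.56)]
green_tin_mid []
riser_mid [([0.578, 0.007, 0.059], 0.89)]
pack_mid [([0.581, 0.002, 0.021], 0.62)]
slate []
[ 0.609 -0.232  0.014]
[ 0.612 -0.422  0.014]
[ 0.386 -0.423  0.014]
[ 0.376 -0.237  0.014]
```

View pics/w0.png

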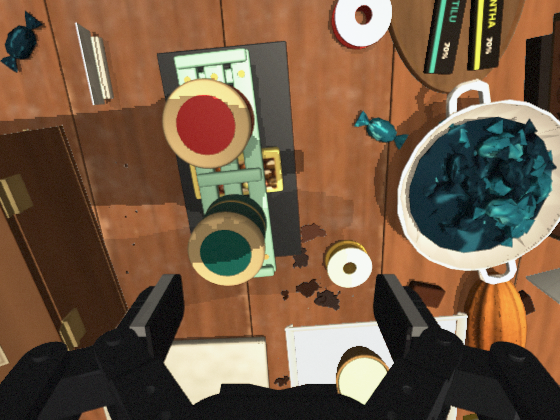

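The wrist view shows the slate, slightly turned, with corners at (159,53), (286,41) and (300,256). The red lid is at (208,123), the green lid at (227,250), and the pack sticks out on both sides at (272,170) and (197,180).

Run:
```python
from h import *
f=wrist()
p=[pix2plane(f,u,v,.008) for u,v in [(159,53),(286,41),(300,256)]]
a,b,c=p; print(np.round(p,4), np.linalg.norm(a-b),np.linalg.norm(b-c)); print('centre',np.round((a+c)/2,4),'yaw',np.arctan2(*(b-a)[[1,0]]),np.arctan2(-(b-c)[0],(b-c)[1]))
im=cv2.cvtColor(f['img'],cv2.COLOR_RGB2HSV)
for n,(u,v) in dict(red=(208,123),green=(227,250)).items():
    h,s,_=im[v,u].astype(int)
    dh=np.abs((im[...,0].astype(int)-h+90)%180-90)
    m=((dh<10)&(im[...,1]>100)).astype(np.uint8); m[:,:160]=0
    n_,l,st,ce=cv2.connectedComponentsWithStats(m); k=l[v,u]
    print(n,st[k],ce[k],pix2plane(f,*ce[k],.128))
for q in ['red_tin_mid','green_tin_mid','riser_mid']:
    for d in bot.trace(q,f)[:2]:
        ys,xs=np.nonzero(d['region']); print(q,round(d['conf'],2),xs.min(),xs.max(),ys.min(),ys.max())
# riser top corners z=.064+8mm strip: top strip ends
for u,v in [(176,57),(246,48),(274,274)]: print(pix2plane(f,u,v,.072))
```

```text
[[ 0.5072  0.1204  0.008 ]
 [ 0.6332  0.1311  0.008 ]
 [ 0.652  -0.104   0.008 ]] 0.12642194966103584 0.23589303144688054
centre [0.5796 0.0082 0.008 ] yaw 0.08543192018629508 0.07978764271644467
red [ 176   95   59   60 2798] [205.21479628 124.45782702] [0.57375417 0.06224354 0.128     ]
green [ 200  230   51   45 1770] [225.24519774 252.3819209 ] [ 0.58282223 -0.03872968  0.128     ]
red_tin_mid 0.59 162 254 79 168
green_tin_mid 0.7 187 267 194 285
riser_mid 0.97 174 275 49 276
[0.54164259 0.11111165 0.072     ]
[0.5993498  0.11784467 0.072     ]
[ 0.62136215 -0.09134752  0.072     ]
```

Run:
```python
from h import *
f=bot.grab_frame('side')
for u,v in [(304,264),(366,271)]: print(u,v,np.round(pix2plane(f,u,v,0),3))
b=pix2plane(f,304,264,0)
for h in (.05,.1,.15,.2): print(h,proj(f,[b[0],b[1],h]))
for u,v in [(309,178),(323,165),(366,168),(372,200)]: print(u,v,[np.round(pix2plane(f,u,v,z),3)[:2].tolist() for z in (.1,.15,.2)])
cv2.imwrite('pics/side_box.png',cv2.resize(f['img'][130:290,230:400,::-1],None,fx=4,fy=3.7,interpolation=cv2.INTER_CUBIC))
```

```text
304 264 [0.394 0.039 0.   ]
366 271 [0.226 0.017 0.   ]
0.05 [304.88448787 251.14857217]
0.1 [305.80853833 237.72230806]
0.15 [306.7748665  223.68175729]
0.2 [307.78644181 208.98377502]
309 178 [[0.443, -0.218], [0.432, -0.153], [0.42, -0.088]]
323 165 [[0.416, -0.296], [0.406, -0.227], [0.395, -0.158]]
366 168 [[0.285, -0.318], [0.281, -0.248], [0.277, -0.178]]
372 200 [[0.246, -0.168], [0.245, -0.105], [0.243, -0.043]]
```

View pics/side_box.png

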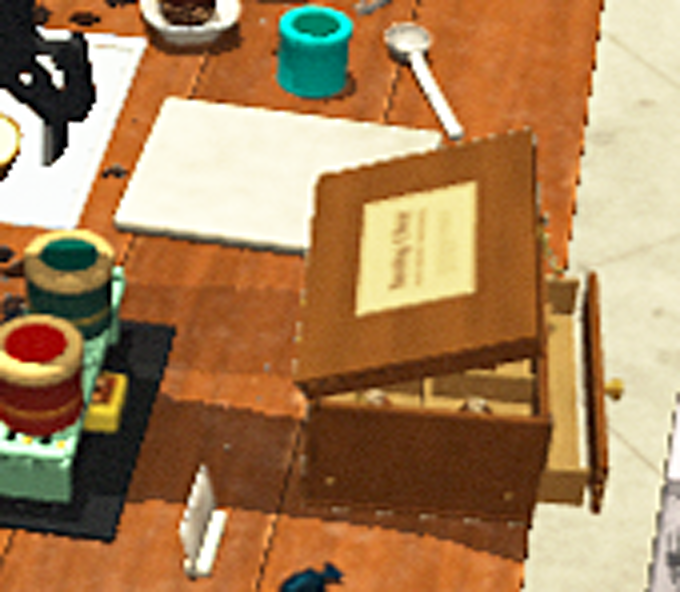

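The box behind the display ends at about x=0.43, y=-0.15, so the slab stays reachable. The plan is tins on the near side of the slab and the riser on the far side.

```bash
cat >> h.py <<'E'
def go(x,y,z,yaw=None):
    s=pose(); R=Ro.from_euler('xyz',s['tool_rot'])
    if yaw is not None:
        rv=(R.inv()*Ro.from_euler('xyz',[np.pi,0,yaw])).as_rotvec(); print('turn',np.round(rv,3))
        R=R*Ro.from_rotvec(rv); 
    print('shift(after turn) mm',np.round(1000*R.inv().apply(np.array([x,y,z])-s['position']),1))
E
python3 -c "
from h import *
go(.574,.062,.148,1.653)"
```

```text
clk 1.7 pos [ 0.625  -0.      0.3039] rot [-3.142  0.     1.571] w 0.0854 ff 0.0 F [0.3 0.  0.8]
turn [-0.     0.    -0.082]
shift(after turn) mm [ 66.  -45.7 155.9]
```

```bash
python3 -m jog '[[[0,0,0,0,0,-0.082,1],[33,-23,10,0,0,0,1],[33,-23,40,0,0,0,1],[0,0,0,0,0,0,1],[0,0,0,0,0,0,1]]]' 30
python3 - <<'E'
from h import *
go(.574,.062,.148,1.653)
f=wrist(); save(f,'w1'); spots(f,['red_tin_mid','green_tin_mid','riser_mid'])
E
```

```text
clock: 2.2
position: [0.5765, 0.0587, 0.2584]
tool_rot: [-3.141, 0.0, 1.654]
force: [1.3, -1.1, -0.1]
grip_width: 0.0856
finger_force: 0.0
clk 2.2 pos [0.5765 0.0587 0.2584] rot [-3.141  0.     1.654] w 0.0856 ff 0.0 F [ 1.3 -1.1 -0.1]
turn [-0.001  0.     0.001]
shift(after turn) mm [  3.5  -2.2 110.4]
red_tin_mid [([0.709, -0.115, 0.009], 0.65)]
green_tin_mid [([0.582, -0.039, 0.096], 0.64)]
riser_mid []
```

View pics/w1.png

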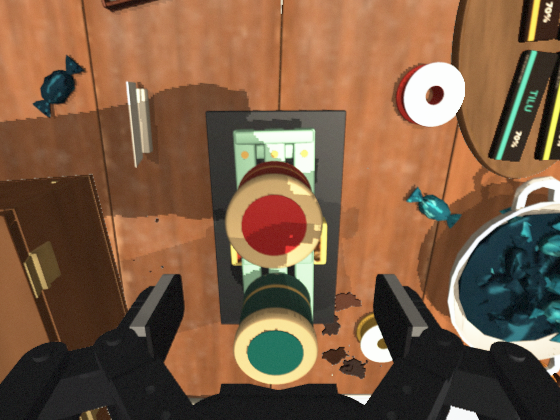

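The wrist view is now square to the board. The red lid is centred at about (275,222), the green lid at (276,348), and the slate top edge runs level from (206,111) to (346,111).

Run:
```python
from h import *
f=wrist()
for u,v in [(275,222),(276,348)]: print(np.round(pix2plane(f,u,v,.128),4))
for u,v in [(206,111),(346,111),(220,322)]: print(np.round(pix2plane(f,u,v,.008),4))
for u,v in [(235,131),(316,131)]: print(np.round(pix2plane(f,u,v,.072),4))
pose()
```

```text
[0.576  0.0628 0.128 ]
[ 0.5845 -0.0368  0.128 ]
[0.5069 0.1194 0.008 ]
[0.635  0.1298 0.008 ]
[ 0.5254 -0.1124  0.008 ]
[0.5416 0.1112 0.072 ]
[0.6021 0.1161 0.072 ]
clk 2.45 pos [0.5774 0.0576 0.2591] rot [3.141 0.    1.652] w 0.0854 ff 0.0 F [ 0.9 -0.3  0.9]
```

```bash
python3 -m jog '[[[3.5,-1.5,37,0,0,0,1],[0,0,37,0,0,0,1],[0,0,37,0,0,0,1],[0,0,0,0,0,0,1],[0,0,0,0,0,0,0]]]' 30; python3 -m jog '[[[0,0,0,0,0,0,0],[0,0,0,0,0,0,0],[0,0,0,0,0,0,0],[0,0,0,0,0,0,0]]]' 30
```

```text
clock: 2.95
position: [0.5754, 0.0614, 0.1484]
tool_rot: [-3.141, 0.0, 1.652]
force: [0.5, 0.2, 1.3]
grip_width: 0.0731
finger_force: 0.0
clock: 3.35
position: [0.5759, 0.0617, 0.1497]
tool_rot: [3.139, -0.0, 1.653]
force: [-2.8, -1.8, 10.8]
grip_width: 0.0615
finger_force: 31.6
```

```bash
python3 -m jog '[[[0,0,-30,0,0,0,0],[0,0,-45,0,0,0,0],[-20,-5,-20,0,0,0,0],[-45,-10,0,0,0,0,0],[-45,-15,0,0,0,0,0]]]'; python3 -m jog '[[[-45,-20,0,0,0,0,0],[-45,-22,0,0,0,0,0],[-45,-22,0,0,0,0,0],[-45,-22,0,0,0,0,0],[-45,-22,0,0,0,0,0]]]'; python3 -m jog '[[[-45,-22,0,0,0,0,0],[-30,-22,0,0,0,0,0],[-18,0,0,0,0,0,0],[0,0,0,0,0,0,0]]]';python3 -c "
from h import *
go(.430,-.38,.101,1.653)
f=wrist(); save(f,'w2'); spots(f,['slab_top','red_tin_mid'])"
```

```text
clock: 3.85
position: [0.5546, -0.0512, 0.2447]
tool_rot: [3.138, 0.0, 1.655]
force: [0.7, -0.8, -1.7]
grip_width: 0.0612
finger_force: 34.1
clock: 4.35
position: [0.4642, -0.2851, 0.244]
tool_rot: [3.14, 0.001, 1.653]
force: [1.2, -0.5, -2.8]
grip_width: 0.0616
finger_force: 34.0
clock: 4.75
position: [0.4279, -0.3822, 0.2439]
tool_rot: [3.14, 0.002, 1.649]
force: [0.6, 0.7, -1.9]
grip_width: 0.0618
finger_force: 34.1
clk 4.75 pos [ 0.4279 -0.3822  0.2439] rot [3.140e+00 2.000e-03 1.649e+00] w 0.0618 ff 34.05493272628519 F [ 0.6  0.7 -1.9]
turn [ 0.001  0.002 -0.004]
shift(after turn) mm [  2.1   2.2 142.9]
slab_top [([0.492, -0.325, 0.012], 0.88)]
red_tin_mid []
```

View pics/w2.png

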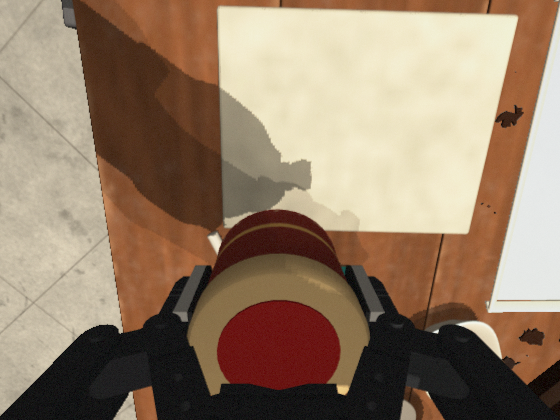

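The slab fills the view, with corners at about (218,7), (516,16) and (470,234). The red tin hangs upright.

Run:
```python
from h import *
f=wrist()
P=[pix2plane(f,u,v,.014) for u,v in [(218,7),(516,16),(470,234)]]
print(np.round(P,4),(P[0]+P[2])/2,np.arctan2((P[1]-P[0])[1],(P[1]-P[0])[0]),np.linalg.norm(P[1]-P[0]),np.linalg.norm(P[1]-P[2])); go(.430,-.375,.101,1.653)
```

```text
[[ 0.3711 -0.2364  0.014 ]
 [ 0.6044 -0.2232  0.014 ]
 [ 0.6185 -0.4089  0.014 ]] [ 0.49482968 -0.32264481  0.014     ] 0.05645685893984428 0.23366489496158754 0.18622798876314575
clk 4.95 pos [ 0.4293 -0.3784  0.2432] rot [ 3.141 -0.     1.654] w 0.0611 ff 34.05786648407229 F [ 0.4 -0.1 -1.1]
turn [ 0.001 -0.     0.001]
shift(after turn) mm [  3.3   1.  142.2]
```

```bash
python3 -m jog '[[[6,1,40,0,0,0,0],[0,0,40,0,0,0,0],[0,0,40,0,0,0,0],[0,0,15,0,0,0,0],[0,0,5,0,0,0,0]]]'; python3 -m jog '[[[0,0,3,0,0,0,0],[0,0,0,0,0,0,0]]]'
```

```text
clock: 5.45
position: [0.4293, -0.3725, 0.1018]
tool_rot: [-3.14, -0.001, 1.654]
force: [-0.8, 0.4, -1.0]
grip_width: 0.0611
finger_force: 34.1
clock: 5.65
position: [0.4299, -0.3736, 0.1009]
tool_rot: [3.14, 0.001, 1.653]
force: [-0.9, -1.0, -1.5]
grip_width: 0.0614
finger_force: 34.1
```

```bash
python3 -m jog '[[[0,0,2,0,0,0,0],[0,0,0,0,0,0,0],[0,0,0,0,0,0,0]]]'; python3 -m jog '[[[0,0,0,0,0,0,1],[0,0,0,0,0,0,1],[0,0,0,0,0,0,1],[0,0,0,0,0,0,1],[0,0,-40,0,0,0,1]]]'
```

```text
clock: 5.95
position: [0.4298, -0.3739, 0.0994]
tool_rot: [3.14, 0.002, 1.652]
force: [-3.4, 2.3, 12.5]
grip_width: 0.0613
finger_force: 30.9
clock: 6.45
position: [0.4278, -0.3719, 0.1344]
tool_rot: [-3.136, -0.005, 1.653]
force: [-0.5, 0.5, 0.3]
grip_width: 0.0857
finger_force: 0.0
```

```bash
python3 -m jog '[[[0,0,-50,0,0,0,1],[10,20,-50,0,0,0,1],[40,26,-10,0,0,0,1],[45,26,0,0,0,0,1],[45,26,0,0,0,0,1]]]'; python3 -m jog '[[[45,26,0,0,0,0,1],[45,26,0,0,0,0,1],[45,22,0,0,0,0,1],[43,10,0,0,0,0,1],[0,0,0,0,0,0,1]]]';python3 -c "
from h import *
f=wrist(); save(f,'w3')
go(.584,-.0385,.149,1.653)
spots(f,['green_tin_mid','riser_mid'])
for d in bot.trace('green_tin_mid',f)[:2]:
    ys,xs=np.nonzero(d['region']); print(round(d['conf'],2),xs.min(),xs.max(),ys.min(),ys.max())"
```

```text
clock: 6.95
position: [0.5128, -0.2288, 0.244]
tool_rot: [3.14, 0.001, 1.652]
force: [1.3, -0.6, -0.6]
grip_width: 0.0851
finger_force: 0.0
clock: 7.45
position: [0.5804, -0.0427, 0.2431]
tool_rot: [3.141, -0.003, 1.661]
force: [0.4, -0.5, -0.0]
grip_width: 0.0855
finger_force: 0.0
clk 7.5 pos [ 0.5799 -0.0464  0.2431] rot [-3.142e+00 -1.000e-03  1.658e+00] w 0.0855 ff 0.0 F [-0.2 -1.7  0.3]
turn [-0.    -0.001  0.005]
shift(after turn) mm [ 7.5  4.7 94.1]
green_tin_mid []
riser_mid [([0.578, 0.009, 0.06], 0.82)]
0.96 230 333 164 279
```

Run:
```python
from h import *
f=wrist(); im=cv2.cvtColor(f['img'],cv2.COLOR_RGB2HSV)
r=bot.trace('green_tin_mid',f)[0]['region']
m=(r&(im[...,0]>65)&(im[...,0]<95)&(im[...,1]>100)).astype(np.uint8)
n,l,st,ce=cv2.connectedComponentsWithStats(m)
for k in range(1,n):
    if st[k][4]>100: print(st[k],ce[k],np.round(pix2plane(f,*ce[k],.128),4))
ys,xs=np.nonzero(r); w=[(y,xs[ys==y].min(),xs[ys==y].max()) for y in range(ys.min(),ys.max(),12)]; print([(int(a),int(b),int(c)) for a,b,c in w])
```

```text
Traceback (most recent call last):
IndexError: list index out of range
```

View pics/w3.png

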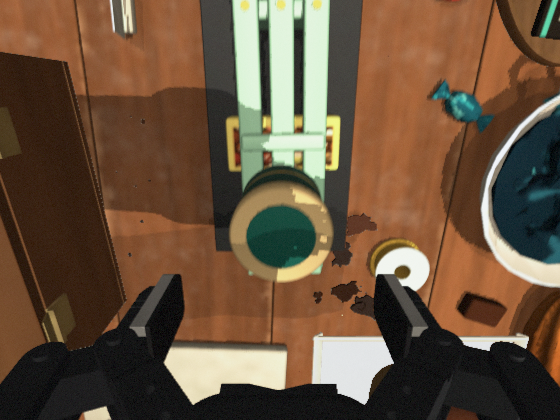

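The green tin alone remains on the riser, with its lid centred at (282,231) and the middle strip at (284,142). The riser has not moved.

Run:
```python
from h import *
f=wrist()
print(np.round(pix2plane(f,282,231,.128),4),'strip',np.round(pix2plane(f,283.5,142,.072),4),np.round(pix2plane(f,241,142,.072),4),np.round(pix2plane(f,327,142,.072),4),'pack',np.round(pix2plane(f,283,143,.03),4))
go(.584,-.0395,.149,1.653)
```

```text
[ 0.582  -0.0449  0.128 ] strip [ 5.798e-01 -4.000e-04  7.200e-02] [ 0.5498 -0.0028  0.072 ] [0.6106 0.0021 0.072 ] pack [ 0.5806 -0.0072  0.03  ]
clk 7.8 pos [ 0.5794 -0.051   0.2433] rot [3.142 0.    1.651] w 0.0853 ff 0.0 F [ 0.4 -0.3 -0.4]
turn [ 0.     0.    -0.002]
shift(after turn) mm [11.   5.5 94.3]
```

```bash
python3 -m jog '[[[0,0,0,0,0,0,1],[0,0,0,0,0,0,1]]]'
python3 - <<'E'
from h import *
f=wrist(); save(f,'w4'); pose()
d=bot.trace('green_tin_mid',f)
for e in d[:1]:
  ys,xs=np.nonzero(e['region']); print(xs.min(),xs.max(),ys.min(),ys.max())
E
python3 - <<'E'
import cv2
a=cv2.imread('pics/w3.png',0).astype('float32');b=cv2.imread('pics/w4.png',0).astype('float32')
print(cv2.phaseCorrelate(a[:260,170:400].copy(),b[:260,170:400].copy()))
E
```

```text
clock: 8.0
position: [0.5795, -0.0502, 0.2433]
tool_rot: [-3.142, 0.0, 1.652]
force: [0.2, 0.5, 0.2]
grip_width: 0.0855
finger_force: 0.0
clk 8.05 pos [ 0.5796 -0.05    0.2433] rot [-3.142  0.     1.652] w 0.0855 ff 0.0 F [0.5 0.4 0.1]
232 336 153 268
((0.9799981780783327, -0.5628681400558833), 0.19462592086674255)
```

Run:
```python
from h import *
f=wrist()
print(np.round(pix2plane(f,284.5,220,.128),4),'strip',np.round(pix2plane(f,286,131,.072),4),'pack',np.round(pix2plane(f,285,132,.03),4))
go(.584,-.0395,.149,1.653)
```

```text
[ 0.583  -0.0366  0.128 ] strip [0.581  0.0086 0.072 ] pack [0.5815 0.0032 0.03  ]
clk 8.15 pos [ 0.5796 -0.0498  0.2433] rot [-3.142 -0.     1.653] w 0.0851 ff 0.0 F [ 0.5 -0.3 -0.2]
turn [-0. -0. -0.]
shift(after turn) mm [ 9.9  5.3 94.3]
```

```bash
python3 -m jog '[[[11,5,34,0,0,0,1],[0,0,40,0,0,0,1],[0,0,20,0,0,0,1],[0,0,0,0,0,0,1],[0,0,0,0,0,0,1]]]' 30; python3 -m jog '[[[0,0,0,0,0,0,0],[0,0,0,0,0,0,0],[0,0,0,0,0,0,0],[0,0,0,0,0,0,0],[0,0,0,0,0,0,0]]]' 30
```

```text
clock: 8.65
position: [0.584, -0.0384, 0.1498]
tool_rot: [3.141, 0.0, 1.653]
force: [0.8, -0.1, -0.3]
grip_width: 0.0855
finger_force: 0.0
clock: 9.15
position: [0.5844, -0.0385, 0.151]
tool_rot: [3.139, 0.0, 1.653]
force: [-2.3, -0.2, 11.1]
grip_width: 0.0616
finger_force: 30.0
```

```bash
python3 -m jog '[[[0,0,-30,0,0,0,0],[0,0,-45,0,0,0,0],[-30,-5,-20,0,0,0,0],[-45,-15,0,0,0,0,0],[-45,-25,0,0,0,0,0]]]'; python3 -m jog '[[[-45,-30,0,0,0,0,0],[-40,-40,0,0,0,0,0],[-23,-40,0,0,0,0,0],[0,-18,0,0,0,0,0],[0,0,0,0,0,0,0]]]';python3 -m jog '[[[0,0,0,0,0,0,0],[0,0,0,0,0,0,0]]]'
```

```text
clock: 9.65
position: [0.5498, -0.1614, 0.246]
tool_rot: [3.138, 0.001, 1.654]
force: [0.5, -0.7, -0.2]
grip_width: 0.0611
finger_force: 33.1
clock: 10.15
position: [0.4344, -0.2712, 0.2453]
tool_rot: [3.142, 0.001, 1.649]
force: [-0.0, -0.1, -0.8]
grip_width: 0.0616
finger_force: 33.1
clock: 10.35
position: [0.4378, -0.2693, 0.2447]
tool_rot: [3.14, 0.0, 1.654]
force: [0.9, -0.2, -0.6]
grip_width: 0.0615
finger_force: 33.1
```

```bash
python3 -c "
from h import *
go(.430,-.280,.101,1.653)"
```

```text
clk 10.35 pos [ 0.4378 -0.2693  0.2447] rot [3.14  0.    1.654] w 0.0615 ff 33.08112446742598 F [ 0.9 -0.2 -0.6]
turn [0.001 0.    0.001]
shift(after turn) mm [-10.   -8.7 143.7]
```

```bash
python3 -m jog '[[[-10,-9,40,0,0,0,0],[0,0,45,0,0,0,0],[0,0,40,0,0,0,0],[0,0,15,0,0,0,0],[0,0,0,0,0,0,0]]]'; python3 -m jog '[[[0,0,4,0,0,0,0],[0,0,0,0,0,0,0],[0,0,0,0,0,0,0]]]'
```

```text
clock: 10.85
position: [0.4286, -0.2795, 0.1021]
tool_rot: [-3.139, -0.002, 1.654]
force: [-0.7, -0.4, -1.1]
grip_width: 0.0612
finger_force: 32.7
clock: 11.15
position: [0.4292, -0.2805, 0.101]
tool_rot: [3.14, 0.001, 1.653]
force: [-0.2, 0.5, -0.7]
grip_width: 0.0616
finger_force: 32.8
```

```bash
python3 -m jog '[[[0,0,2,0,0,0,0],[0,0,0,0,0,0,0],[0,0,0,0,0,0,0]]]'; python3 -m jog '[[[0,0,0,0,0,0,0],[0,0,0,0,0,0,0]]]'
```

```text
clock: 11.45
position: [0.4291, -0.2812, 0.0993]
tool_rot: [3.14, 0.002, 1.652]
force: [-1.5, -2.4, 12.4]
grip_width: 0.0613
finger_force: 31.9
clock: 11.65
position: [0.4292, -0.2812, 0.0993]
tool_rot: [3.14, 0.002, 1.652]
force: [-2.5, -1.0, 13.3]
grip_width: 0.0615
finger_force: 31.9
```

```bash
python3 -m jog '[[[0,0,0,0,0,0,1],[0,0,0,0,0,0,1],[0,0,0,0,0,0,1],[0,0,-10,0,0,0,1],[0,0,-45,0,0,0,1]]]'; python3 -m jog '[[[0,10,-50,0,0,0,1],[10,30,-40,0,0,0,1],[40,35,0,0,0,0,1],[45,30,0,0,0,0,1],[45,30,0,0,0,0,1]]]'; python3 -m jog '[[[45,22,0,0,0,0,1],[45,10,0,0,0,0,1],[25,9,0,0,0,0,1],[0,0,0,0,0,0,1],[0,0,0,0,0,0,1]]]';python3 -c "
from h import *
pose();f=wrist(); save(f,'w5');pose()
spots(f,['riser_mid','pack_mid'])
im=cv2.cvtColor(f['img'],cv2.COLOR_RGB2HSV)
d=bot.trace('riser_mid',f); print(len(d))
for e in d[:1]:
  ys,xs=np.nonzero(e['region']); print(xs.min(),xs.max(),ys.min(),ys.max())
  print(cv2.minAreaRect(np.c_[xs,ys].astype('float32')))"
```

```text
clock: 12.15
position: [0.4273, -0.2795, 0.1514]
tool_rot: [-3.136, -0.003, 1.653]
force: [1.3, -0.6, 1.4]
grip_width: 0.0857
finger_force: 0.0
clock: 12.65
position: [0.5458, -0.1382, 0.2427]
tool_rot: [3.141, 0.0, 1.652]
force: [0.8, -0.2, 0.3]
grip_width: 0.0857
finger_force: 0.0
clock: 13.15
position: [0.5764, -0.0218, 0.2421]
tool_rot: [3.141, 0.0, 1.654]
force: [-0.7, -0.8, -0.2]
grip_width: 0.0854
finger_force: 0.0
clk 13.15 pos [ 0.5764 -0.0218  0.2421] rot [3.141 0.    1.654] w 0.0854 ff 0.0 F [-0.7 -0.8 -0.2]
clk 13.2 pos [ 0.5763 -0.0228  0.242 ] rot [3.142e+00 1.000e-03 1.652e+00] w 0.0851 ff 0.0 F [-0.7 -0.1 -0.1]
riser_mid [([0.577, 0.008, 0.063], 0.74)]
pack_mid [([0.579, 0.001, 0.021], 0.67)]
1
234 332 1 295
((289.35870361328125, 148.7938232421875), (294.38189697265625, 97.73433685302734), 87.1844482421875)
```

View pics/w5.png

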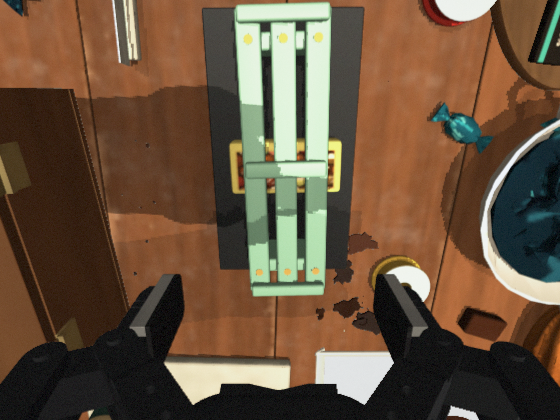

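The empty riser is clear on the slate: end strips at rows 12 and 289, middle strip at (286,169), and pack ends at (237,166) and (333,164).

Run:
```python
from h import *
f=wrist()
P=lambda u,v,z:np.round(pix2plane(f,u,v,z),4)
a,b=P(283,12,.072),P(288,289,.072); print('ends',a,b,(a+b)/2,'yaw',np.arctan2(-(a-b)[0],(a-b)[1]),'mid',P(286,169,.072))
c=[P(u,v,.008) for u,v in [(203,8),(363,8),(347,269),(219,269)]]; print('slate',np.mean(c,0),c)
p=[P(231,167,.03),P(341,165,.03)]; print('pack',p,np.mean(p,0))
go(.580,.0087,.106,1.653)
```

```text
ends [0.5695 0.108  0.072 ] [ 0.5907 -0.0914  0.072 ] [0.5801 0.0083 0.072 ] yaw 0.10592105215921746 mid [0.5802 0.0085 0.072 ]
slate [0.5789   0.007025 0.008   ] [array([0.5059, 0.1183, 0.008 ]), array([0.6321, 0.1284, 0.008 ]), array([ 0.6538, -0.104 ,  0.008 ]), array([ 0.5238, -0.1146,  0.008 ])]
pack [array([ 0.5352, -0.0029,  0.03  ]), array([0.628 , 0.0064, 0.03  ])] [0.5816  0.00175 0.03   ]
clk 13.4 pos [ 0.5764 -0.0231  0.2417] rot [-3.142  0.     1.651] w 0.0854 ff 0.0 F [0.  1.3 0.5]
turn [-0.     0.    -0.002]
shift(after turn) mm [ 31.4   6.2 135.7]
```

```bash
python3 -m jog '[[[31,6,35,0,0,-0.004,1],[0,0,45,0,0,0,1],[0,0,40,0,0,0,1],[0,0,15,0,0,0,1],[0,0,0,0,0,0,1]]]' 50; python3 -m jog '[[[0,0,0,0,0,0,0],[0,0,0,0,0,0,0],[0,0,0,0,0,0,0],[0,0,0,0,0,0,0],[0,0,0,0,0,0,0]]]' 50
```

```text
clock: 13.9
position: [0.5792, 0.0088, 0.1052]
tool_rot: [-3.138, 0.0, 1.656]
force: [0.3, -0.2, 0.6]
grip_width: 0.0855
finger_force: 0.0
clock: 14.4
position: [0.5808, 0.0091, 0.1088]
tool_rot: [3.139, 0.0, 1.657]
force: [-2.3, -1.1, 7.2]
grip_width: 0.0633
finger_force: 53.4
```

```bash
python3 -m jog '[[[0,0,-20,0,0,0,0],[0,0,-40,0,0,0,0],[0,0,-40,0,0,0,0],[-20,-3,-15,0,0,0,0],[-35,-8,0,0,0,0,0]]]'; python3 -m jog '[[[-40,-8,0,0,0,0,0],[-40,-8,0,0,0,0,0],[-40,-8,0,0,0,0,0],[-40,-8,0,0,0,0,0],[-40,-8,0,0,0,0,0]]]'; python3 -m jog '[[[-40,-8,0,0,0,0,0],[-25,-5,0,0,0,0,0],[-8,-3,0,0,0,0,0],[0,0,0,0,0,0,0],[0,0,0,0,0,0,0]]]';python3 -c "
from h import *
f=wrist(); save(f,'w6')
go(.543,-.323,.115,1.656)"
```

```text
clock: 14.9
position: [0.5754, -0.0448, 0.226]
tool_rot: [3.135, -0.001, 1.66]
force: [1.0, -0.9, -5.0]
grip_width: 0.0635
finger_force: 58.1
clock: 15.4
position: [0.5508, -0.2509, 0.2234]
tool_rot: [3.14, 0.001, 1.657]
force: [0.8, 0.0, -3.8]
grip_width: 0.0631
finger_force: 58.0
clock: 15.9
position: [0.5418, -0.322, 0.2223]
tool_rot: [3.141, -0.0, 1.658]
force: [0.7, 0.5, -4.3]
grip_width: 0.0628
finger_force: 58.0
clk 15.95 pos [ 0.5419 -0.3217  0.2222] rot [ 3.141 -0.     1.658] w 0.0629 ff 58.02204430103302 F [-0.  -0.2 -2.9]
turn [ 0.001 -0.     0.002]
shift(after turn) mm [ -1.4   0.9 107.2]
```

View pics/w6.png

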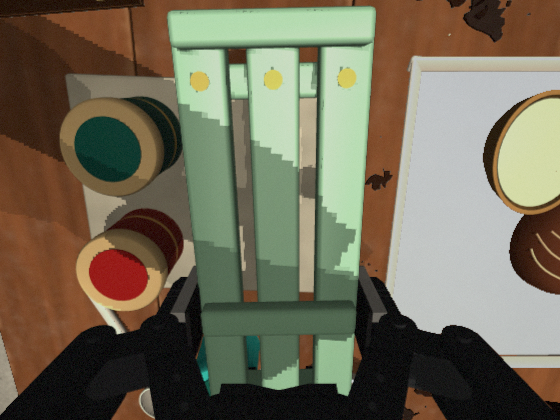

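The riser hangs level, square to the gripper and right of the two upright tins at (112,145) and (120,270). I'm lowering it.

```bash
python3 -m jog '[[[-1,1,35,0,0,0,0],[0,0,35,0,0,0,0],[0,0,25,0,0,0,0],[0,0,9,0,0,0,0],[0,0,0,0,0,0,0]]]'; python3 -m jog '[[[0,0,4,0,0,0,0],[0,0,0,0,0,0,0],[0,0,0,0,0,0,0]]]'
```

```text
clock: 16.45
position: [0.5427, -0.323, 0.1172]
tool_rot: [-3.141, -0.001, 1.658]
force: [0.1, -0.2, -4.5]
grip_width: 0.063
finger_force: 58.0
clock: 16.75
position: [0.5432, -0.3241, 0.1149]
tool_rot: [3.14, 0.001, 1.657]
force: [0.0, 2.1, 5.1]
grip_width: 0.0629
finger_force: 58.8
```

```bash
python3 -m jog '[[[0,0,1,0,0,0,0],[0,0,0,0,0,0,0]]]'; python3 -m jog '[[[0,0,0,0,0,0,1],[0,0,0,0,0,0,1],[0,0,0,0,0,0,1],[0,0,-10,0,0,0,1],[0,0,-30,0,0,0,1]]]';  python3 -m jog '[[[0,0,-50,0,0,0,1],[0,0,-40,0,0,0,1],[45,0,-10,0,0,0,1],[0,0,0,0,0,0,1],[0,0,0,0,0,0,1]]]'; python3 -c "
from h import *
f=wrist(); save(f,'w7'); pose(); spots(f,['riser_mid','red_tin_mid','green_tin_mid'])"
```

```text
clock: 16.95
position: [0.5432, -0.3241, 0.1148]
tool_rot: [3.14, 0.001, 1.657]
force: [-6.5, 6.2, 23.4]
grip_width: 0.0631
finger_force: 60.9
clock: 17.45
position: [0.5414, -0.3235, 0.1513]
tool_rot: [-3.138, -0.002, 1.657]
force: [-0.1, 0.1, 0.9]
grip_width: 0.0854
finger_force: 0.0
clock: 17.95
position: [0.5389, -0.2784, 0.2537]
tool_rot: [3.14, 0.001, 1.658]
force: [0.3, -0.8, 0.5]
grip_width: 0.0853
finger_force: 0.0
clk 18.0 pos [ 0.5386 -0.2793  0.2531] rot [3.141e+00 1.000e-03 1.657e+00] w 0.0852 ff 0.0 F [ 0.2 -1.  -0.3]
riser_mid [([0.543, -0.32, 0.068], 0.71)]
red_tin_mid [([0.428, -0.373, 0.048], 0.82)]
green_tin_mid [([0.432, -0.284, 0.046], 0.68)]
```

View pics/w7.png

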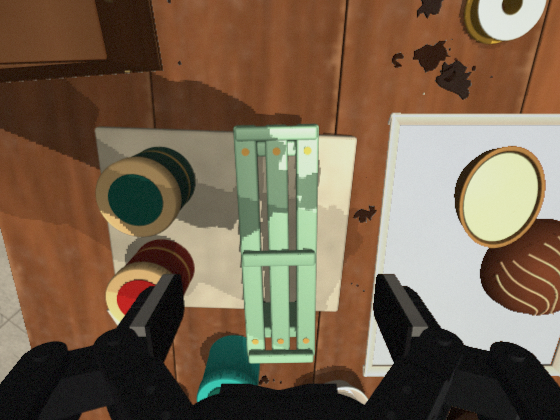

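The riser stands square on the slab between rows 130 and 358, with both tins upright beside it. Now I'll go for the pack, turning the gripper a quarter.

```bash
python3 -m jog '[[[45,10,0,0,0,0,1],[48,11,0,0,0,0,1],[48,11,0,0,0,0,1],[48,11,0,0,0,0,1],[48,11,0,0,0,0,1]]]'; python3 -m jog '[[[40,13,0,0,0,0,1],[0,0,0,0,0,0.149,1],[0,0,0,0,0,0.149,1],[0,0,0,0,0,0.149,1],[0,0,0,0,0,0.149,1]]]';python3 -m jog '[[[0,0,0,0,0,0.149,1],[0,0,0,0,0,0.149,1],[0,0,0,0,0,0.149,1],[0,0,0,0,0,0.149,1],[0,0,0,0,0,0.149,1]]]'; python3 -m jog '[[[0,0,0,0,0,0.149,1],[0,0,0,0,0,0.08,1],[0,0,0,0,0,0,1],[0,0,0,0,0,0,1],[0,0,0,0,0,0,1]]]'; python3 -c "
from h import *
f=wrist(); save(f,'w8'); go(.581,.003,.073,.086); spots(f,['pack_mid'])
for e in bot.trace('pack_mid',f)[:2]:
  ys,xs=np.nonzero(e['region']); r=cv2.minAreaRect(np.c_[xs,ys].astype('float32')); print(e['conf'],r,np.round(pix2plane(f,*r[0],.03),4))
  print([np.round(pix2plane(f,*c,.03),4).tolist() for c in cv2.boxPoints(r)])"
```

```text
clock: 18.65
position: [0.5721, -0.0372, 0.2522]
tool_rot: [-3.141, 0.0, 1.656]
force: [0.9, -0.2, 1.7]
grip_width: 0.0854
finger_force: 0.0
clock: 19.15
position: [0.5817, 0.002, 0.2521]
tool_rot: [-3.141, 0.001, 1.054]
force: [0.3, -0.2, -0.5]
grip_width: 0.0855
finger_force: 0.0
clock: 19.65
position: [0.5817, 0.0019, 0.2522]
tool_rot: [3.141, 0.001, 0.309]
force: [-0.1, -0.1, -0.3]
grip_width: 0.0855
finger_force: 0.0
clock: 20.15
position: [0.5816, 0.0023, 0.2524]
tool_rot: [3.142, 0.0, 0.089]
force: [0.7, 0.6, 0.7]
grip_width: 0.0853
finger_force: 0.0
clk 20.2 pos [0.5816 0.0023 0.2525] rot [-3.142  0.     0.088] w 0.0857 ff 0.0 F [ 0.1 -0.4  0.4]
turn [-0.     0.     0.002]
shift(after turn) mm [ -0.6  -0.7 179.5]
pack_mid [([0.58, 0.001, 0.021], 0.62)]
0.75 ((279.0, 186.5), (103.0, 50.0), 90.0) [0.5856 0.0023 0.03  ]
[[0.6291, 0.0276, 0.03], [0.6329, -0.0149, 0.03], [0.5373, -0.0259, 0.03], [0.5331, 0.0213, 0.03]]
```

View pics/w8.png

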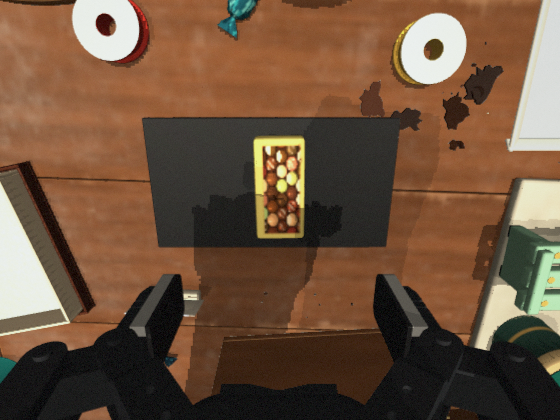

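The pack lies bare and square on the slate at (279,187). The slate corners are (143,118), (399,118), (386,246) and (158,246), and the bystanders are untouched.

```bash
python3 -c "
from h import *
f=wrist(); c=[pix2plane(f,u,v,.008) for u,v in [(143,118),(399,118),(386,246),(158,246)]]; print(np.round(c,4),np.mean(c,0))"; python3 -m jog '[[[2,0.5,45,0,0,0,1],[0,0,45,0,0,0,1],[0,0,45,0,0,0,1],[0,0,35,0,0,0,0.8],[0,0,0,0,0,0,0.8]]]' 30; python3 -m jog '[[[0,0,2,0,0,0,0],[0,0,0,0,0,0,0],[0,0,0,0,0,0,0],[0,0,0,0,0,0,0],[0,0,0,0,0,0,0]]]' 30
```

```text
[[ 0.6326  0.13    0.008 ]
 [ 0.653  -0.1008  0.008 ]
 [ 0.5259 -0.1136  0.008 ]
 [ 0.5053  0.1202  0.008 ]] [0.57921566 0.00893592 0.008     ]
clock: 20.85
position: [0.5815, 0.0021, 0.0787]
tool_rot: [-3.141, 0.006, 0.087]
force: [-0.2, -0.2, 1.0]
grip_width: 0.0688
finger_force: 0.0
clock: 21.35
position: [0.5844, 0.0023, 0.0821]
tool_rot: [-3.141, -0.002, 0.087]
force: [-1.7, -0.8, 12.1]
grip_width: 0.0454
finger_force: 32.8
```

```bash
python3 -m jog '[[[0,0,-30,0,0,0,0],[0,0,-45,0,0,0,0],[0,-10,-45,0,0,0,0],[0,-40,-20,0,0,0,0],[-5,-45,0,0,0,0,0]]]'; python3 -m jog '[[[-10,-45,0,0,0,0,0],[-15,-45,0,0,0,0,0],[-25,-45,0,0,0,0,0],[-15,-40,0,0,0,0,0],[-9,-23,0,0,0,0,0]]]'; python3 -m jog '[[[0,0,0,0,0,0,0],[0,0,0,0,0,0,0],[0,0,0,0,0,0,0]]]'; python3 -c "
from h import *
f=wrist(); save(f,'w9'); go(.48,.287,.082); spots(f,['gift_box_floor'])"
```

```text
clock: 21.85
position: [0.5719, 0.0966, 0.2248]
tool_rot: [-3.14, -0.007, 0.084]
force: [0.4, 1.6, -1.7]
grip_width: 0.0456
finger_force: 31.5
clock: 22.35
position: [0.4783, 0.2895, 0.2214]
tool_rot: [-3.14, -0.0, 0.09]
force: [-0.0, 0.3, -0.9]
grip_width: 0.0454
finger_force: 31.5
clock: 22.65
position: [0.4809, 0.2851, 0.221]
tool_rot: [-3.142, -0.001, 0.085]
force: [0.0, -0.2, 0.2]
grip_width: 0.0459
finger_force: 31.5
clk 22.7 pos [0.4809 0.285  0.2209] rot [ 3.142e+00 -1.000e-03  8.500e-02] w 0.0456 ff 31.474862694740295 F [-0.4  0.2 -0.5]
shift(after turn) mm [ -0.8  -2.1 138.9]
gift_box_floor [([0.485, 0.284, 0.002], 0.79)]
```

View pics/w9.png

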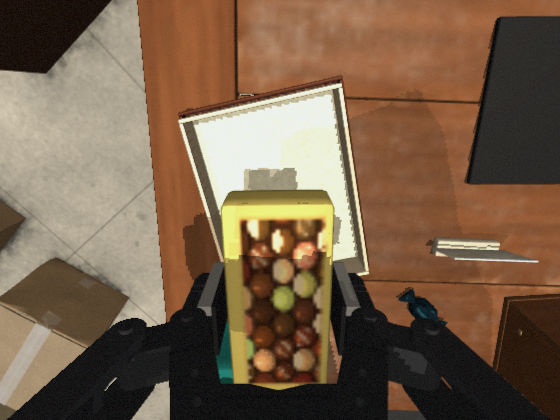

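The gift box is turned relative to the pack, with rim corners at (181,117), (341,80) and (367,272). I'll compute its yaw and centre.

Run:
```python
from h import *
f=wrist(); a,b,c=[pix2plane(f,u,v,.037) for u,v in [(182,118),(341,83),(367,273)]]
print(np.round([a,b,c],4),np.linalg.norm(a-b),np.linalg.norm(b-c),'ctr',(a+c)/2)
print('yaw',np.arctan2(*(b-c)[[1,0]]),np.arctan2(-(a-b)[0],(a-b)[1]))
go(*((a+c)/2)[:2],.082,np.arctan2(*(b-c)[[1,0]]))
```

```text
[[0.5413 0.3609 0.037 ]
 [0.5749 0.2488 0.037 ]
 [0.4258 0.2044 0.037 ]] 0.11703384476655855 0.1556122765527626 ctr [0.48354301 0.28265561 0.037     ]
yaw 0.28956989434589864 0.2915862312827012
clk 22.8 pos [0.4809 0.2851 0.2207] rot [ 3.142 -0.     0.085] w 0.0457 ff 31.475011110305786 F [-0.5 -0.5 -0.1]
turn [ 0.    -0.    -0.204]
shift(after turn) mm [  1.9   3.1 138.7]
```

```bash
python3 -m jog '[[[0,0,0,0,0,-0.102,0],[0,0,0,0,0,-0.102,0],[1.5,2,45,0,0,0,0],[0,0,45,0,0,0,0],[0,0,30,0,0,0,0]]]'; python3 -m jog '[[[0,0,14,0,0,0,0],[0,0,0,0,0,0,0],[0,0,0,0,0,0,0]]]'
```

```text
clock: 23.3
position: [0.482, 0.2835, 0.0982]
tool_rot: [3.141, 0.001, 0.29]
force: [0.4, 0.1, -0.6]
grip_width: 0.0459
finger_force: 31.5
clock: 23.6
position: [0.483, 0.2845, 0.0876]
tool_rot: [-3.141, -0.001, 0.29]
force: [-0.0, 0.0, 0.5]
grip_width: 0.0456
finger_force: 31.4
```

```bash
python3 -m jog '[[[0,0,3,0,0,0,0],[0,0,0,0,0,0,0],[0,0,0,0,0,0,0]]]';python3 -m jog '[[[0,0,2,0,0,0,0],[0,0,0,0,0,0,0],[0,0,0,0,0,0,0]]]'
```

```text
clock: 23.9
position: [0.4826, 0.2848, 0.0843]
tool_rot: [-3.141, -0.001, 0.291]
force: [0.1, 0.1, -0.8]
grip_width: 0.0456
finger_force: 31.4
clock: 24.2
position: [0.4826, 0.2848, 0.082]
tool_rot: [-3.141, -0.001, 0.291]
force: [-0.9, -0.4, 7.6]
grip_width: 0.0457
finger_force: 32.0
```

```bash
python3 -m jog '[[[0,0,0,0,0,0,0.78],[0,0,0,0,0,0,0.78],[0,0,0,0,0,0,0.78],[0,0,-20,0,0,0,0.78],[0,0,-45,0,0,0,1]]]';python3 -m jog '[[[0,0,-50,0,0,0,1],[0,0,-50,0,0,0,1],[0,0,0,0,0,0,1],[0,0,0,0,0,0,1]]]'; python3 -c "
from h import *
pose(); f=wrist(); save(f,'w10'); spots(f,['pack_mid','gift_box_floor'])"
```

```text
clock: 24.7
position: [0.4811, 0.2838, 0.1447]
tool_rot: [3.14, 0.005, 0.291]
force: [0.6, 1.2, -0.1]
grip_width: 0.0794
finger_force: 0.0
clock: 25.1
position: [0.4825, 0.2849, 0.2476]
tool_rot: [-3.141, -0.002, 0.291]
force: [-0.2, -0.2, -1.2]
grip_width: 0.0853
finger_force: 0.0
clk 25.1 pos [0.4825 0.2849 0.2476] rot [-3.141e+00 -2.000e-03  2.910e-01] w 0.0853 ff 0.0 F [-0.2 -0.2 -1.2]
pack_mid [([0.479, 0.283, 0.02], 0.63)]
gift_box_floor []
```

View pics/w10.png

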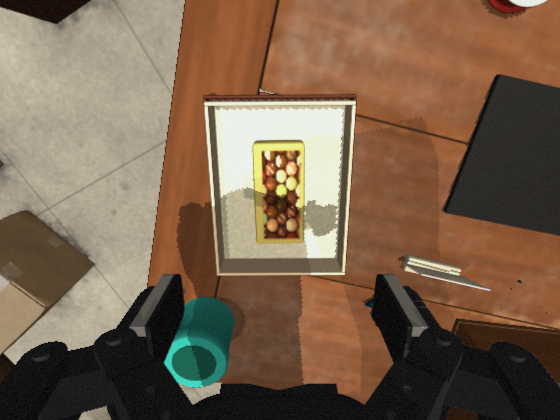

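The pack lies flat in the middle of the gift box at (279,192), clear of its walls. Now back for the riser.

```bash
python3 -m jog '[[[0,0,0,0,0,-0.149,1],[0,0,0,0,0,-0.149,1],[0,0,0,0,0,-0.149,1],[0,0,0,0,0,-0.149,1],[0,0,0,0,0,-0.149,1]]]'; python3 -m jog '[[[0,0,0,0,0,-0.149,1],[0,0,0,0,0,-0.149,1],[0,0,0,0,0,-0.149,1],[0,0,0,0,0,-0.149,1],[0,0,0,0,0,-0.025,1]]]'; python3 -m jog '[[[-35,5,0,0,0,0,1],[-44,5,0,0,0,0,1],[-45,0,0,0,0,0,1],[-45,0,0,0,0,0,1],[-45,0,0,0,0,0,1]]]'; python3 -m jog '[[[-45,0,0,0,0,0,1],[-45,0,0,0,0,0,1],[-45,0,0,0,0,0,1],[-45,0,0,0,0,0,1],[-45,0,0,0,0,0,1]]]'; python3 -m jog '[[[-45,0,0,0,0,0,1],[-45,0,0,0,0,0,1],[0,0,0,0,0,0,1],[0,0,0,0,0,0,1],[0,0,0,0,0,0,1]]]'; python3 -c "
from h import *
f=wrist(); save(f,'w11'); go(.543,-.323,.111,1.657); spots(f,['riser_mid','red_tin_mid','green_tin_mid'])
d=bot.trace('riser_mid',f)
for e in d[:1]:
  ys,xs=np.nonzero(e['region']); print([(v,int(xs[ys==v].min()),int(xs[ys==v].max())) for v in range(ys.min()+5,ys.max(),20)],ys.min(),ys.max())"
```

```text
clock: 25.75
position: [0.482, 0.2843, 0.2452]
tool_rot: [-3.141, 0.002, 1.042]
force: [-0.3, 0.0, -0.0]
grip_width: 0.0854
finger_force: 0.0
clock: 26.25
position: [0.4822, 0.2842, 0.2454]
tool_rot: [-3.14, 0.001, 1.66]
force: [1.1, -0.1, -0.8]
grip_width: 0.0855
finger_force: 0.0
clock: 26.75
position: [0.5104, 0.0704, 0.2459]
tool_rot: [-3.14, 0.0, 1.653]
force: [1.4, -0.1, 0.4]
grip_width: 0.0855
finger_force: 0.0
clock: 27.25
position: [0.5297, -0.1538, 0.2459]
tool_rot: [-3.141, -0.0, 1.653]
force: [0.0, 0.6, -0.7]
grip_width: 0.0852
finger_force: 0.0
clock: 27.75
position: [0.5377, -0.2407, 0.2459]
tool_rot: [-3.141, -0.001, 1.656]
force: [-0.4, 0.5, 0.2]
grip_width: 0.0853
finger_force: 0.0
clk 27.8 pos [ 0.5378 -0.2405  0.2462] rot [-3.141e+00 -1.000e-03  1.657e+00] w 0.0854 ff 0.0 F [-0.1  0.1 -0.9]
turn [-0.    -0.001 -0.   ]
shift(after turn) mm [-82.7  -2.  135.2]
riser_mid [([0.543, -0.324, 0.07], 0.62)]
red_tin_mid []
green_tin_mid [([0.43, -0.281, 0.048], 0.71)]
[(180, 233, 315), (200, 233, 314), (220, 235, 315), (240, 236, 314), (260, 238, 314), (280, 239, 314), (300, 240, 313), (320, 242, 313), (340, 244, 313), (360, 245, 313), (380, 246, 311)] 175 389
```

View pics/w11.png

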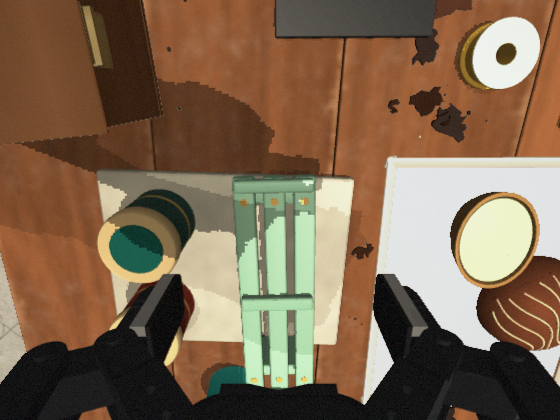

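The riser still stands on the slab between the tins and the tray, with its middle strip at (277,302). Picking it up.

```bash
python3 -m jog '[[[-40,-1,10,0,0,0,1],[-43,-1,25,0,0,0,1],[0,0,40,0,0,0,1],[0,0,40,0,0,0,1],[0,0,17,0,0,0,1]]]' 50; python3 -m jog '[[[0,0,0,0,0,0,1],[0,0,0,0,0,0,1]]]' 50
```

```text
clock: 28.5
position: [0.5417, -0.3236, 0.1113]
tool_rot: [-3.138, -0.002, 1.657]
force: [-0.1, 0.2, 0.9]
grip_width: 0.0854
finger_force: 0.0
clock: 28.7
position: [0.5435, -0.3245, 0.1159]
tool_rot: [3.141, 0.001, 1.657]
force: [0.3, 0.2, 0.3]
grip_width: 0.0852
finger_force: 0.0
```

```bash
python3 -m jog '[[[0,0,4,0,0,0,1],[0,0,0,0,0,0,0],[0,0,0,0,0,0,0],[0,0,0,0,0,0,0],[0,0,0,0,0,0,0]]]' 50;  python3 -m jog '[[[0,0,0,0,0,0,0],[0,0,-20,0,0,0,0],[0,0,-40,0,0,0,0],[0,0,-40,0,0,0,0],[0,0,-15,0,0,0,0]]]' 50;python3 -m jog '[[[0,0,0,0,0,0,0]]]'; python3 -c "
from h import *
go(.580,.0088,.225,1.655)"
```

```text
clock: 29.2
position: [0.5433, -0.3246, 0.1119]
tool_rot: [3.14, 0.001, 1.657]
force: [-2.8, 1.2, 11.4]
grip_width: 0.0631
finger_force: 52.8
clock: 29.7
position: [0.5437, -0.3251, 0.2297]
tool_rot: [3.138, 0.003, 1.656]
force: [-0.2, 0.6, -3.9]
grip_width: 0.0632
finger_force: 58.0
clock: 29.8
position: [0.5435, -0.3249, 0.2277]
tool_rot: [3.138, 0.002, 1.657]
force: [-0.2, 0.5, -4.9]
grip_width: 0.0632
finger_force: 58.0
clk 29.8 pos [ 0.5435 -0.3249  0.2277] rot [3.138e+00 2.000e-03 1.657e+00] w 0.0632 ff 58.03354740142822 F [-0.2  0.5 -4.9]
turn [0.003 0.002 0.002]
shift(after turn) mm [329.4  64.4   2.7]
```

```bash
python3 -m jog '[[[20,3,0,0,0,0,0],[35,6,0,0,0,0,0],[40,8,0,0,0,0,0],[40,8,0,0,0,0,0],[40,8,0,0,0,0,0]]]'; python3 -m jog '[[[40,8,0,0,0,0,0],[40,8,0,0,0,0,0],[40,8,0,0,0,0,0],[25,5,0,0,0,0,0],[9,2,0,0,0,0,0]]]';python3 -m jog '[[[0,0,0,0,0,0,0],[0,0,0,0,0,0,0],[0,0,0,0,0,0,0]]]'; python3 -c "
from h import *
f=wrist(); save(f,'w12'); go(.580,.0088,.106,1.655)"
```

```text
clock: 30.3
position: [0.5599, -0.1456, 0.2236]
tool_rot: [-3.139, -0.001, 1.657]
force: [1.1, -0.6, -2.3]
grip_width: 0.0628
finger_force: 58.0
clock: 30.8
position: [0.5777, 0.0123, 0.2236]
tool_rot: [-3.139, -0.001, 1.661]
force: [-0.4, -0.1, -4.2]
grip_width: 0.0631
finger_force: 58.0
clock: 31.1
position: [0.5781, 0.0072, 0.225]
tool_rot: [-3.141, 0.001, 1.655]
force: [-0.4, -0.2, -3.7]
grip_width: 0.0627
finger_force: 58.0
clk 31.15 pos [0.5782 0.0073 0.2252] rot [-3.141  0.     1.655] w 0.0629 ff 57.95376777648926 F [-0.1  0.7 -2.6]
turn [-0.  0. -0.]
shift(after turn) mm [  1.3   1.9 119.2]
```

View pics/w12.png

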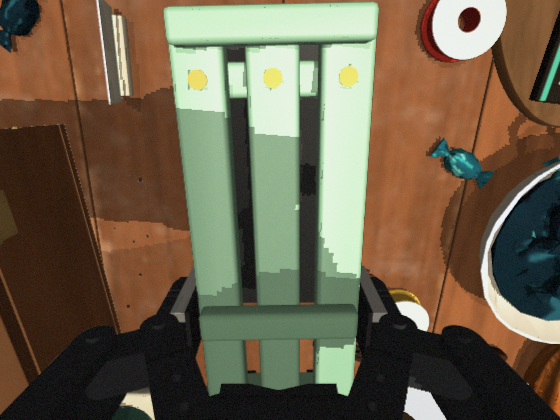

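The riser hangs square above the slate, with its end strip level at row 25. I've now viewed more pictures than I was allowed, so I'll work from numbers only from here.

```bash
python3 -m jog '[[[1.5,2,40,0,0,0,0],[0,0,40,0,0,0,0],[0,0,25,0,0,0,0],[0,0,10,0,0,0,0],[0,0,0,0,0,0,0]]]'; python3 -m jog '[[[0,0,2,0,0,0,0],[0,0,0,0,0,0,0],[0,0,0,0,0,0,0]]]'
```

```text
clock: 31.65
position: [0.5799, 0.0098, 0.1097]
tool_rot: [-3.14, 0.0, 1.656]
force: [1.1, 0.3, -3.1]
grip_width: 0.063
finger_force: 57.9
clock: 31.95
position: [0.5807, 0.0104, 0.1096]
tool_rot: [3.14, 0.0, 1.657]
force: [-0.6, -0.1, -3.5]
grip_width: 0.0636
finger_force: 57.9
```

```bash
python3 -m jog '[[[-1,0,3,0,0,0,0],[0,0,0,0,0,0,0],[0,0,0,0,0,0,0]]]'; python3 -m jog '[[[0,0,2,0,0,0,0],[0,0,0,0,0,0,0],[0,0,0,0,0,0,0]]]'
```

```text
clock: 32.25
position: [0.5808, 0.0094, 0.1059]
tool_rot: [3.14, 0.0, 1.657]
force: [1.3, 0.4, 3.7]
grip_width: 0.0631
finger_force: 58.6
clock: 32.55
position: [0.5808, 0.0094, 0.1058]
tool_rot: [3.14, 0.0, 1.657]
force: [-11.2, -0.2, 42.9]
grip_width: 0.0631
finger_force: 62.7
```

```bash
python3 -m jog '[[[0,0,-2,0,0,0,0],[0,0,0,0,0,0,1],[0,0,0,0,0,0,1],[0,0,0,0,0,0,1],[0,0,-15,0,0,0,1]]]'; python3 -m jog '[[[0,0,-45,0,0,0,1],[0,0,-50,0,0,0,1],[-30,-4,-20,0,0,0,1],[0,0,0,0,0,0,1],[0,0,0,0,0,0,1]]]'; python3 -c "
from h import *
f=wrist(); save(f,'w13'); pose(); spots(f,['riser_mid','slate'])
d=bot.trace('riser_mid',f)[0]; ys,xs=np.nonzero(d['region'])
L=[];Rr=[]
for v in range(ys.min()+25,ys.max()-10,8):
    x=xs[ys==v]; L.append(pix2plane(f,x.min(),v,.064)[:2]); Rr.append(pix2plane(f,x.max(),v,.064)[:2])
for A in (L,Rr):
    A=np.array(A); p=np.polyfit(A[:,1],A[:,0],1); print('yaw',-p[0],'x at .0088',np.polyval(p,.0088))
print(ys.min(),ys.max(),pix2plane(f,285,ys.min(),.072),pix2plane(f,285,ys.max(),.072))
g=bot.grab_frame('side'); spots(g,['riser_mid','pack_mid','gift_box_floor'])"
```

```text
clock: 33.05
position: [0.5794, 0.0095, 0.1194]
tool_rot: [-3.138, -0.0, 1.657]
force: [-0.6, 0.6, 0.9]
grip_width: 0.0853
finger_force: 0.0
clock: 33.55
position: [0.5789, -0.0213, 0.2366]
tool_rot: [3.14, 0.0, 1.655]
force: [-1.3, 1.2, 0.0]
grip_width: 0.0855
finger_force: 0.0
clk 33.6 pos [ 0.5787 -0.0205  0.2358] rot [ 3.142 -0.     1.657] w 0.0857 ff 0.0 F [-0.2  1.2 -1.2]
riser_mid [([0.583, 0.01, 0.061], 0.98)]
slate [([0.575, 0.011, -0.0], 0.72)]
yaw 0.11283880743737511 x at .0088 0.5499296195486728
yaw 0.10989174933407675 x at .0088 0.6129343271062279
0 299 [0.57239291 0.11550983 0.072     ] [ 0.59179166 -0.09560427  0.072     ]
riser_mid [([0.579, 0.01, 0.058], 0.94)]
pack_mid [([0.478, 0.281, 0.023], 0.69)]
gift_box_floor [([0.481, 0.286, 0.009], 0.88)]
```

```bash
python3 -m jog '[[[-30,-10,-10,0,0,0,1],[-45,-20,0,0,0,0,1],[-45,-25,0,0,0,0,1],[-45,-30,0,0,0,0,1],[-45,-40,0,0,0,0,1]]]'; python3 -m jog '[[[-36,-47,0,0,0,0,1],[0,0,0,0,0,0,1],[0,0,0,0,0,0,1],[0,0,0,0,0,0,1]]]'; python3 -c "
from h import *
f=wrist(); go(.429,-.281,.101,1.657); spots(f,['green_tin_mid','red_tin_mid'])
g=bot.grab_frame('side'); spots(g,['green_tin_mid','red_tin_mid'])"
```

```text
clock: 34.45
position: [0.4802, -0.2293, 0.2454]
tool_rot: [3.141, 0.0, 1.657]
force: [0.4, -1.1, 0.1]
grip_width: 0.0854
finger_force: 0.0
clock: 34.85
position: [0.4449, -0.2606, 0.2455]
tool_rot: [3.141, -0.0, 1.658]
force: [-0.3, -1.2, 0.8]
grip_width: 0.0855
finger_force: 0.0
clk 34.9 pos [ 0.445  -0.2604  0.2454] rot [ 3.141 -0.     1.658] w 0.0856 ff 0.0 F [-0.3 -0.6  0.3]
turn [ 0.    -0.     0.001]
shift(after turn) mm [-19.2 -17.7 144.4]
green_tin_mid []
red_tin_mid [([0.43, -0.376, 0.048], 0.86)]
green_tin_mid [([0.506, -0.498, 0.032], 0.94), ([0.306, 0.314, 0.032], 0.93), ([0.432, -0.282, 0.044], 0.69)]
red_tin_mid [([0.429, -0.379, 0.042], 0.53)]
```

```bash
python3 -m jog '[[[-20,-17,40,0,0,0,1],[0,0,45,0,0,0,1],[0,0,40,0,0,0,1],[0,0,15,0,0,0,1],[0,0,0,0,0,0,1]]]' 30; python3 -m jog '[[[0,0,0,0,0,0,1],[0,0,0,0,0,0,1]]]'
```

```text
clock: 35.65
position: [0.4282, -0.282, 0.1035]
tool_rot: [-3.138, -0.002, 1.657]
force: [0.2, -0.3, 0.4]
grip_width: 0.0855
finger_force: 0.0
clock: 35.85
position: [0.4296, -0.2829, 0.1067]
tool_rot: [3.14, 0.001, 1.657]
force: [0.1, 0.4, 0.7]
grip_width: 0.0855
finger_force: 0.0
```

```bash
python3 -m jog '[[[1,0,6,0,0,0,1],[0,0,0,0,0,0,1],[0,0,0,0,0,0,0],[0,0,0,0,0,0,0],[0,0,0,0,0,0,0]]]' 30;python3 -m jog '[[[0,0,0,0,0,0,0],[0,0,0,0,0,0,0],[0,0,-20,0,0,0,0],[0,0,-45,0,0,0,0],[0,0,-45,0,0,0,0]]]' 30;python3 -m jog '[[[0,10,-35,0,0,0,0],[10,30,0,0,0,0,0],[30,35,0,0,0,0,0],[40,30,0,0,0,0,0],[45,30,0,0,0,0,0]]]'; python3 -m jog '[[[45,20,0,0,0,0,0],[45,15,0,0,0,0,0],[12,4,0,0,0,0,0],[0,0,0,0,0,0,0],[0,0,0,0,0,0,0]]]';python3 -c "
from h import *
go(.584,-.041,.151,1.655)"
```

```text
clock: 36.35
position: [0.429, -0.2818, 0.0999]
tool_rot: [3.141, 0.0, 1.657]
force: [-0.8, 1.3, 6.0]
grip_width: 0.0616
finger_force: 31.1
clock: 36.85
position: [0.4283, -0.2815, 0.2106]
tool_rot: [-3.14, -0.001, 1.657]
force: [-0.1, 0.5, -1.4]
grip_width: 0.0612
finger_force: 33.4
clock: 37.35
position: [0.5515, -0.1478, 0.2447]
tool_rot: [3.141, 0.0, 1.656]
force: [1.5, -0.9, -0.1]
grip_width: 0.0614
finger_force: 33.3
clock: 37.85
position: [0.5805, -0.0451, 0.2445]
tool_rot: [-3.141, 0.001, 1.656]
force: [-1.0, -0.0, -1.8]
grip_width: 0.0616
finger_force: 33.3
clk 37.85 pos [ 0.5805 -0.0451  0.2445] rot [-3.141e+00  1.000e-03  1.656e+00] w 0.0616 ff 33.345877323299646 F [-1.  -0.  -1.8]
turn [-0.     0.001  0.001]
shift(after turn) mm [ 3.8  3.9 93.5]
```

```bash
python3 -m jog '[[[4,4,45,0,0,0,0],[0,0,35,0,0,0,0],[0,0,5,0,0,0,0],[0,0,0,0,0,0,0],[0,0,0,0,0,0,0]]]';python3 -c "
from h import *
go(.584,-.041,.150,1.655)"
```

```text
clock: 38.35
position: [0.585, -0.0408, 0.1612]
tool_rot: [3.14, 0.0, 1.656]
force: [1.1, -1.0, -0.7]
grip_width: 0.0616
finger_force: 33.4
clk 38.35 pos [ 0.585  -0.0408  0.1612] rot [3.14  0.    1.656] w 0.0616 ff 33.3951212244574 F [ 1.1 -1.  -0.7]
turn [0.002 0.    0.001]
shift(after turn) mm [-0.1 -1.  11.2]
```

```bash
python3 -m jog '[[[0,-1,9,0,0,0,0],[0,0,0,0,0,0,0],[0,0,0,0,0,0,0]]]';python3 -m jog '[[[0,0,2,0,0,0,0],[0,0,0,0,0,0,0],[0,0,0,0,0,0,0]]]'
```

```text
clock: 38.65
position: [0.5835, -0.04, 0.1509]
tool_rot: [3.141, 0.0, 1.657]
force: [-0.7, 1.2, -0.8]
grip_width: 0.0615
finger_force: 33.4
clock: 38.95
position: [0.584, -0.04, 0.1496]
tool_rot: [3.14, 0.0, 1.657]
force: [-2.8, 0.6, 11.9]
grip_width: 0.0617
finger_force: 29.5
```

Seated. Releasing it and going for the red tin.

```bash
python3 -m jog '[[[0,0,0,0,0,0,1],[0,0,0,0,0,0,1],[0,0,0,0,0,0,1],[0,0,-10,0,0,0,1],[0,0,-40,0,0,0,1]]]'; python3 -m jog '[[[0,0,-45,0,0,0,1],[-40,-10,0,0,0,0,1],[-45,-15,0,0,0,0,1],[-45,-20,0,0,0,0,1],[-45,-25,0,0,0,0,1]]]';python3 -m jog '[[[-45,-30,0,0,0,0,1],[-45,-35,0,0,0,0,1],[-40,-35,0,0,0,0,1],[-14,-10,0,0,0,0,1],[0,0,0,0,0,0,1]]]'; python3 -m jog '[[[0,0,0,0,0,0,1],[0,0,0,0,0,0,1]]]'; python3 -c "
from h import *
go(.4298,-.3739,.101,1.657); g=bot.grab_frame('side'); spots(g,['green_tin_mid','red_tin_mid'])"
```

```text
clock: 39.45
position: [0.5819, -0.0398, 0.1966]
tool_rot: [-3.136, -0.0, 1.657]
force: [-0.7, -0.3, 1.2]
grip_width: 0.0853
finger_force: 0.0
clock: 39.95
position: [0.5288, -0.2206, 0.2444]
tool_rot: [3.141, 0.0, 1.657]
force: [0.6, -0.1, -0.5]
grip_width: 0.0853
finger_force: 0.0
clock: 40.45
position: [0.4376, -0.3627, 0.2443]
tool_rot: [-3.141, 0.001, 1.652]
force: [0.2, 0.3, 0.5]
grip_width: 0.0856
finger_force: 0.0
clock: 40.65
position: [0.4405, -0.3588, 0.2438]
tool_rot: [3.141, -0.0, 1.658]
force: [0.0, 0.9, -0.7]
grip_width: 0.0856
finger_force: 0.0
clk 40.65 pos [ 0.4405 -0.3588  0.2438] rot [ 3.141 -0.     1.658] w 0.0856 ff 0.0 F [ 0.   0.9 -0.7]
turn [ 0.    -0.     0.001]
shift(after turn) mm [-14.1 -12.  142.8]
green_tin_mid [([0.59, -0.038, 0.095], 0.88), ([0.306, 0.316, 0.033], 0.77), ([0.506, -0.497, 0.035], 0.62)]
red_tin_mid [([0.43, -0.377, 0.046], 0.82)]
```

```bash
python3 -m jog '[[[-14,-12,40,0,0,0,1],[0,0,45,0,0,0,1],[0,0,40,0,0,0,1],[0,0,13,0,0,0,1],[0,0,0,0,0,0,1]]]' 30; python3 -m jog '[[[0,0,0,0,0,0,1],[0,0,0,0,0,0,1]]]'
```

```text
clock: 41.3
position: [0.4287, -0.3741, 0.1044]
tool_rot: [-3.139, -0.002, 1.658]
force: [0.4, 0.4, -0.1]
grip_width: 0.0857
finger_force: 0.0
clock: 41.5
position: [0.4298, -0.3753, 0.1075]
tool_rot: [3.14, 0.002, 1.657]
force: [0.5, -0.3, 0.1]
grip_width: 0.0853
finger_force: 0.0
```

```bash
python3 -m jog '[[[1,0,7,0,0,0,1],[0,0,0,0,0,0,1],[0,0,0,0,0,0,0],[0,0,0,0,0,0,0],[0,0,0,0,0,0,0]]]' 30;python3 -m jog '[[[0,0,0,0,0,0,0],[0,0,0,0,0,0,0],[0,0,-20,0,0,0,0],[0,0,-45,0,0,0,0],[0,0,-45,0,0,0,0]]]' 30;python3 -m jog '[[[10,15,-45,0,0,0,0],[30,25,-15,0,0,0,0],[40,25,0,0,0,0,0],[45,25,0,0,0,0,0],[45,25,0,0,0,0,0]]]'; python3 -m jog '[[[45,20,0,0,0,0,0],[45,15,0,0,0,0,0],[45,15,0,0,0,0,0],[45,10,0,0,0,0,0],[40,5,0,0,0,0,0]]]';python3 -m jog '[[[25,3,0,0,0,0,0],[5,0,0,0,0,0,0],[0,0,0,0,0,0,0],[0,0,0,0,0,0,0],[0,0,0,0,0,0,0]]]';python3 -c "
from h import *
go(.576,.060,.150,1.655)"
```

```text
clock: 42.0
position: [0.4289, -0.374, 0.0991]
tool_rot: [3.141, 0.0, 1.657]
force: [-1.4, 1.3, 8.1]
grip_width: 0.0613
finger_force: 30.5
clock: 42.5
position: [0.4284, -0.3736, 0.2094]
tool_rot: [-3.14, -0.001, 1.657]
force: [0.6, -0.3, -0.9]
grip_width: 0.0613
finger_force: 33.5
clock: 43.0
position: [0.528, -0.1956, 0.2688]
tool_rot: [3.141, 0.0, 1.656]
force: [1.0, -0.3, -1.7]
grip_width: 0.0614
finger_force: 33.5
clock: 43.5
position: [0.5736, 0.03, 0.2685]
tool_rot: [3.141, -0.0, 1.658]
force: [0.0, -0.5, -2.0]
grip_width: 0.0612
finger_force: 33.5
clock: 44.0
position: [0.5739, 0.0561, 0.2686]
tool_rot: [-3.142, 0.0, 1.655]
force: [0.5, -0.8, -2.0]
grip_width: 0.0612
finger_force: 33.5
clk 44.0 pos [0.5739 0.0561 0.2686] rot [-3.142  0.     1.655] w 0.0612 ff 33.491424018284306 F [ 0.5 -0.8 -2. ]
turn [-0.  0. -0.]
shift(after turn) mm [  3.7   2.4 118.6]
```

```bash
python3 -m jog '[[[4,2.5,45,0,0,0,0],[0,0,45,0,0,0,0],[0,0,20,0,0,0,0],[0,0,0,0,0,0,0],[0,0,0,0,0,0,0]]]';python3 -c "
from h import *
go(.576,.060,.150,1.655)"
```

```text
clock: 44.5
position: [0.5764, 0.0611, 0.1592]
tool_rot: [3.141, 0.0, 1.656]
force: [1.3, -0.3, -1.1]
grip_width: 0.0611
finger_force: 33.7
clk 44.5 pos [0.5764 0.0611 0.1592] rot [3.141 0.    1.656] w 0.0611 ff 33.659388249507174 F [ 1.3 -0.3 -1.1]
turn [0.    0.    0.001]
shift(after turn) mm [-1.1 -0.5  9.2]
```

```bash
python3 -m jog '[[[-1,-0.5,8,0,0,0,0],[0,0,0,0,0,0,0],[0,0,0,0,0,0,0]]]';python3 -m jog '[[[0,0,1.5,0,0,0,0],[0,0,0,0,0,0,0],[0,0,0,0,0,0,0]]]'
```

```text
clock: 44.8
position: [0.5759, 0.0607, 0.1512]
tool_rot: [3.141, -0.0, 1.657]
force: [-0.2, 0.9, -1.7]
grip_width: 0.0611
finger_force: 33.7
clock: 45.1
position: [0.5758, 0.0608, 0.1493]
tool_rot: [3.141, -0.0, 1.657]
force: [-0.1, 0.4, 0.4]
grip_width: 0.0614
finger_force: 33.6
```

```bash
python3 -m jog '[[[0,0,1,0,0,0,0],[0,0,0,0,0,0,0],[0,0,0,0,0,0,0]]]';python3 -m jog '[[[0,0,0,0,0,0,1],[0,0,0,0,0,0,1],[0,0,0,0,0,0,1],[0,0,-10,0,0,0,1],[0,0,-40,0,0,0,1]]]'; python3 -m jog '[[[0,0,-45,0,0,0,1],[0,0,-40,0,0,0,1],[-50,0,-10,0,0,0,1],[0,0,0,0,0,0,1],[0,0,0,0,0,0,1]]]'; python3 -c "
from h import *
pose();g=bot.grab_frame('side'); spots(g,['green_tin_mid','red_tin_mid','riser_mid','pack_mid','red_spool_mid','gold_spool_mid','price_card_mid'])
f=wrist(); save(f,'end'); spots(f,['green_tin_mid','red_tin_mid','riser_mid','slate'])"
```

```text
clock: 45.4
position: [0.576, 0.0608, 0.149]
tool_rot: [3.141, -0.0, 1.657]
force: [-3.3, -1.6, 15.2]
grip_width: 0.061
finger_force: 34.6
clock: 45.9
position: [0.5741, 0.0606, 0.1961]
tool_rot: [-3.136, 0.0, 1.657]
force: [0.4, 0.5, 1.3]
grip_width: 0.0855
finger_force: 0.0
clock: 46.4
position: [0.5798, 0.0107, 0.2937]
tool_rot: [3.141, 0.0, 1.654]
force: [0.1, -0.0, -0.2]
grip_width: 0.0853
finger_force: 0.0
clk 46.4 pos [0.5798 0.0107 0.2937] rot [3.141 0.    1.654] w 0.0853 ff 0.0 F [ 0.1 -0.  -0.2]
green_tin_mid [([0.586, -0.039, 0.094], 0.82), ([0.307, 0.315, 0.032], 0.71), ([0.508, -0.496, 0.03], 0.6)]
red_tin_mid [([0.577, 0.059, 0.095], 0.7)]
riser_mid [([0.579, 0.008, 0.056], 0.84)]
pack_mid [([0.475, 0.283, 0.022], 0.58), ([0.579, 0.01, 0.059], 0.29)]
red_spool_mid [([0.707, 0.15, 0.008], 0.84)]
gold_spool_mid [([0.709, -0.113, 0.009], 0.61)]
price_card_mid [([0.441, 0.106, 0.025], 0.69), ([0.575, 0.057, 0.098], 0.31)]
green_tin_mid []
red_tin_mid [([0.579, 0.06, 0.097], 0.74), ([0.582, 0.014, 0.064], 0.21)]
riser_mid [([0.577, 0.011, 0.063], 0.96)]
slate []
```

Every measured position agrees with the goal and the bystanders are where they started, so I'm handing in.

```bash
python3 -c "
from workcell import bot
print(bot.job_done())"
```

```text
the job is handed in; nothing more can be done
None
```

The job is handed in, though no verdict came back: in the last camera check the pack was flat in the gift box, the riser back in the middle of the slate, each tin upright in its own bay and the bystanders in place, but I viewed 15 pictures against the limit of 14.

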